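# Pack the condiment carrier at the dumpling stall

### The job

Pack up the stall's condiment carrier in this order: first lift the steel pail out of the pink lower tray and hang it on the red hook by the peak in the middle of its arch handle, then stand the amber sauce jar upright on the floor of the lower tray, then lower the aluminium tray gently onto it until all four corner lugs have dropped fully home in the white corner sockets, and last swing the yellow latch all the way in over the rim of the aluminium tray. Set the jar down gently too, do not drop it or the aluminium tray, and leave the white bowl and the green bottle alone.

Things in the scene. Friction and masses are not known exactly. Their poses are not given: they have to be found in the camera images.
- lower_tray: Pink open tray fixed to the table, 180 (x) x 140 (y) x 74 mm high, walls and floor 5 mm. Origin: centre of underside; z up. White socket blocks 32 mm square at its corners (x +-75, y +-55 mm), tops at z 75 mm, each with a 17 mm square hole 27 mm deep from the top. The pail starts on its floor. Latch post (127 mm high) at x 0, y +93 mm.
- upper_tray: Loose aluminium tray, 180 (x) x 140 (y) mm, 0.45 kg, standing on 4 dark lugs at x +-75, y +-55 mm: 12 mm diameter, 18 mm long, last 8 mm tapering to 6. Origin: centre, level with the lug tips; z up. Underside at z 18, rim z 58 mm. Black bridge handle along x: see handle point. Fits either way round. Seated, its origin is 57 mm above the lower tray's.
- sauce_jar: Closed amber glass jar with red cap, widest diameter 54 mm, 62 mm high, standing on the table. Origin: centre of its underside; z up. About 0.16 kg.
- pail: Loose steel pail, 76 mm across the rim, 62 at the foot, 55 high, 0.18 kg. Origin: centre of underside; z up. Rigid arch handle: level bar along y, centre line at z 122 mm, as two blue grips 10 x 10 mm in section, y 11 to 43 and y -11 to -43 mm; between them a steel kink peaks at y 0 and centres it on a hook. Gap from rim to bar: 62 mm.
- pail_peak (a point): Centre of the 8 mm bar at the peak of the pail's handle, 130 mm above the pail's underside; axes as the pail's. Hung, it is about 10 mm above the prong's centre line and the handle lies across the prong.
- hook_seat (a point): On the centre line of the level red prong (8 mm thick), 196 mm above the table, where the handle hangs. The prong runs along x from the post (16 mm thick, x +70 mm) to x -30; there a free tip turns up to x -36, its top 19 mm above the centre line. A handle comes on from the -x side over the tip. Fixed base plate x 35 to 115, y +-55 mm. z up.
- latch (a joint): Yellow latch on its post: 0 wide open, 2.0 rad fully closed (a stop), pointing to the lower tray's -y over the aluminium rim. Grows anticlockwise from above; the arm points at (joint - 3.571) rad from the lower tray's x. Arm 50 mm long, 14 wide, 119 to 127 mm above the table. Stays where left; friction 0.04 N m.
- latch_peg (a point): Top centre of the latch's upright peg: 14 mm diameter, standing from 127 to 155 mm above the table, 42 mm from the latch's pivot axis.
- bowl: White bowl, 110 mm across, 50 mm high; bystander. Origin at centre of its underside.
- soy_bottle: Green glass bottle, 60 mm diameter, 150 mm high; bystander. Origin at centre of its underside.
- tray_handle (a point): Centre of the aluminium tray's black handle bar, 103 mm above the tray's origin: bar along the tray's x, 114 mm long, 14 mm wide (y), 14 mm high, on two posts at x +-50 mm.
Things that resemble listed ones, but are neither listed nor needed, are in the scene too. What is shaped like the part that bears hook_seat but blue or turquoise is not meant.

How it is judged (in metres and radians):
On the way, in this order (a step that is already met when the one before it is completed fails the run):
1. the pail hangs by its handle on the hook, let go (x of pail_peak in the frame of hook_seat between -0.035 and 0.05 m and y of pail_peak in the frame of hook_seat between -0.01 and 0.01 m and z of pail_peak in the frame of hook_seat between 0.003 and 0.016 m and angle between pail's own z axis and vertical below 0.3 rad and contact force between pail and the fingers below 0.1 N), for 0.2 s.
2. the jar stands upright on the lower tray's floor, let go (x of sauce_jar in the frame of lower_tray between -0.065 and 0.065 m and y of sauce_jar in the frame of lower_tray between -0.05 and 0.05 m and z of sauce_jar in the frame of lower_tray between 0 and 0.009 m and angle between sauce_jar's own z axis and vertical below 0.12 rad and contact force between sauce_jar and the fingers below 0.1 N and linear speed of sauce_jar below 0.05 m/s), for 0.2 s.
3. the aluminium tray sits with all four lugs home in the sockets, let go (x of upper_tray in the frame of lower_tray between -0.005 and 0.005 m and y of upper_tray in the frame of lower_tray between -0.005 and 0.005 m and z of upper_tray in the frame of lower_tray between 0.05 and 0.06 m and angle between the x axis of upper_tray and the x axis of lower_tray, either way round below 0.07 rad and angle between upper_tray's own z axis and vertical below 0.04 rad and contact force between upper_tray and the fingers below 0.1 N and linear speed of upper_tray below 0.05 m/s), for 0.2 s.
4. the latch is swung in over the rim (value of joint latch above 1.75 rad), for 0.2 s.
At the end, for the whole second after the job is handed in: Pail hanging on the prong by its handle's peak (10 mm sideways, tilt under 0.3 rad); jar upright on the lower tray's floor; aluminium tray home in the sockets (5 mm, 0.07 rad, at most 3 mm high); latch past 1.75 rad; all released and at rest (all of step 1 and all of step 2 and all of step 3 and value of joint latch above 1.75 rad and linear speed of pail below 0.12 m/s); the robot touches nothing.
It fails at once if a bystander (bowl or green bottle) was moved more than 30 mm or tipped (distance of any of bowl, soy_bottle from where it was at the start of the episode above 0.03 m or angle between any of bowl, soy_bottle's own z axis and vertical above 0.4 rad).
It fails at once if the aluminium tray was dropped (falling free, from over about 2 cm) (linear speed of upper_tray above 0.6 m/s and contact force between upper_tray and the fingers below 0.1 N).
It fails at once if the jar was dropped (falling free, from over about 2 cm) (linear speed of sauce_jar above 0.6 m/s and contact force between sauce_jar and the fingers below 0.1 N).
It also fails if it takes over 72 s, if anything falls off the work surface, if the arm or the gripper's body presses on something with over 40 N, if the wrist force passes 120 N, or if a joint passes its speed limit or range.

### The arm

A 7-joint arm with a two-finger parallel gripper is mounted at the origin on the work surface. World frame = base frame: x ahead of the robot, y to its left, z up, the work surface at z = 0. Lengths are in m, angles in degrees, forces in N, time in s.
With the tool pointing down it reaches from about 0.4 to 0.85 m from the base axis. Payload 10.4 kg.
Tool frame: the origin (TCP) lies at the very end of the fingers, on their centre line; the grasp point (between the pads) lies 19 mm behind it; y points along the fingers, z is the direction in which the jaws open and shut, and the axes are right-handed (so a half turn about y gives the same grasp; the last joint's range is limited). The gripper opens to 85 mm and grips with 20 to 120 N. Pads are 22 mm wide; open, the fingers measure 114 mm over their backs; the gripper's body (76 mm by 85 mm) begins 54 mm behind the grasp point. The pads swing forward as they close: fully open they stand 13 mm farther back than shut.
Start: joints at [66.486, 19.034, -3.707, 83.658, 1.238, 77.344, -5.071], TCP at [0.236, -0.579, 0.231] pointing down, gripper open.
Joint ranges: [-148.97, 148.97], [-28.65, 121.19], [-84.17, 76.75], [9.2, 138.47], [-72.65, 252.65], [3.7, 117.97], [-149.18, 149.18]. Speed limits (degrees/s): [127.2, 127.2, 159.86, 159.86, 180, 180, 180].

### API

Orientations are given as [roll, pitch, yaw] about the fixed x, y, z axes, in that order (R = Rz(yaw) Ry(pitch) Rx(roll)).
In Python, from station import state, read_camera, get_calibration, close_job, search_frame, outline_of, landmark_of gives the robot as it stands.
- The arm moves only by the tool drive_tool, never from a script. Its argument "plan" is a list of rows, each a list of 7 numbers: the shift along the tool's x, y, z in mm, then the turn, a rotation vector about the tool's x, y, z in degrees, then the finger opening in mm, from 0 to 85.4. In form: [[dx, dy, dz, rx, ry, rz, fingers], ...]. A call has 1 to 5 rows; each row is the pose to reach, as a shift and turn from the pose commanded when the call began, along the tool's axes at that moment; what a row does not reach only later rows make up. A row lasts 1/12 s, in which the tool goes at most 41.7 mm and 7.16 degrees, less where a joint would pass 70% of its speed; a pose out of reach is approached as far as the arm can. A call with a gripper value outside its range is refused whole. The fingers move at their own pace and stop on an object; the grip force is fixed at half the most. Time passes only in rows, so rows that repeat a pose let the fingers close. It gives the time, the measured TCP pose, the force and the opening at its end, in the units of the state.
- state(): the state, without advancing time (a new reading comes with each control period).
- read_camera(name): name is "scene" or "top" or "wrist"; returns the picture (480x640x3 uint8, red, green, blue); there is no depth.
- get_calibration(name): a dict with "K" (3x3 intrinsics, pixels), "eye" and "rotation" of the camera in the world; the wrist camera has in their place "mount" (4x4, takes a point from camera to tool coordinates, whose origin is the TCP and whose axes are the tool frame's). Camera axes: x right, y down, z forward; pixel columns grow to the right and rows downward; lengths in m; the calibration is good to about 2 mm. A picture is of the moment at which its call begins: read the wrist's pose just before it. get_calibration takes no time and is no camera call.
- close_job(): hands the job in, once; it reports no verdict.
Trained networks look in the newest picture that a camera, given by its name, has taken for a name from the list of things; names that differ only in an ending like _2 or _b are one class to them, and where a whole thing is asked for, a point or a joint stands for the part that bears it (a point fixed in the world has none). Each returns a list of dicts, best first, with "score" (0 to 1); they miss things now and then, are a little off and sometimes report something else, mostly with a low value. They report only what shows in the picture. A call takes as long as a camera call. They do not tell look-alikes from the thing itself.
- search_frame(name, camera): "xyz" ([x, y, z] in m, in the coordinates of the camera as it stood for that picture, good to about 4 mm: the middle of the surface that is visible of it).
- outline_of(name, camera): "mask" (480x640 bool, what is visible of it).
- landmark_of(name, camera): "xyz" ([x, y, z] in m, in the coordinates of the camera as it stood for that picture, good to about 4 mm: a listed point, or the origin of a listed thing).
The state is a dict: "time": time; "joint_pos": joint angles; "qvel": joint speeds; "tau": joint torques, N m; "position": TCP position; "eef_rot": TCP orientation; "contact_force": force on the tool from outside, world axes, zero at the start; "wrist_torque": the same for the moment, N m; "grip_width": finger opening in m.
Only numpy, scipy, OpenCV 4.12 (cv2) and the standard library are available. Lean on these libraries where they do the work, as an engineer would, in place of code of your own. Each camera call takes 0.05 s, during which the arm holds its last target.

## Working session

There is one attempt and no reset: what is moved stays moved. The work goes in short steps, Python scripts to look and compute and a tool call to move; the robot and the scene stay as the last step left them, time stands still between calls to the robot, and variables do not carry over. Pictures are saved under pics/ and viewed, and the job is handed in when it is done.

Besides the shell and the picture viewer there is one more tool, called after "Call:" as name([rows], argument=value, ...), one row to a line, values as JSON. drive_tool: Moves the arm, as the interface text tells. Its arguments: {"type":"object","properties":{"plan":{"type":"array","items":{"type":"array","items":{"type":"number"}}}},"required":["plan"]}

```bash
ls; mkdir -p pics; python3 - <<'E'
from station import *
import cv2
s=state()
for k,v in s.items(): print(k,v)
for c in ["scene","top","wrist"]:
    im=read_camera(c); cv2.imwrite(f"pics/a_{c}.png",im[:,:,::-1]); print(c,get_calibration(c))
E
```

```text
pics
time 0.0
joint_pos [66.48586766 19.07412599 -3.70745644 83.70841147  1.23773296 77.34294094
 -5.06832662]
qvel [-0.08051379 -0.04248609  0.00462274  0.03580657 -0.04379549 -0.06771738
  0.02436271]
tau [-4.12330537e-04 -6.25454092e+01  4.89662960e-02 -3.91597795e+01
  1.62151270e-02  9.91892768e-03 -2.29290242e-05]
position [ 0.23619319 -0.57822611  0.23047245]
eef_rot [-9.00855234e+01 -4.00636709e-03 -1.57776713e+02]
contact_force [-0.2799194  -0.47898195 -0.24395698]
wrist_torque [-0.00786079  0.04462372  0.00653174]
grip_width 0.08554936630872735
scene {'K': array([[549.46268837,   0.        , 315.22919486],
       [  0.        , 549.46268837, 228.57809497],
       [  0.        ,   0.        ,   1.        ]]), 'eye': array([1.16298232, 0.13470673, 1.1840946 ]), 'rotation': array([-146.39205773,    0.79753945,  107.57350259])}
top {'K': array([[619.91628351,   0.        , 317.39527297],
       [  0.        , 619.91628351, 248.99322973],
       [  0.        ,   0.        ,   1.        ]]), 'eye': array([ 0.24277098, -0.07471903,  1.48097384]), 'rotation': array([-169.10696475,    0.49626473,  -89.38822173])}
wrist {'K': array([[372.12542669,   0.        , 318.30040683],
       [  0.        , 372.12542669, 250.34170047],
       [  0.        ,   0.        ,   1.        ]]), 'mount': array([[ 5.62641052e-04,  9.62873718e-01,  2.69951636e-01,
        -6.87684892e-02],
       [-1.15676286e-04, -2.69951614e-01,  9.62873882e-01,
        -1.43166159e-01],
       [ 9.99999835e-01, -5.72979377e-04, -4.05042043e-05,
        -2.47660073e-04],
       [ 0.00000000e+00,  0.00000000e+00,  0.00000000e+00,
         1.00000000e+00]])}
```

View pics/a_scene.png

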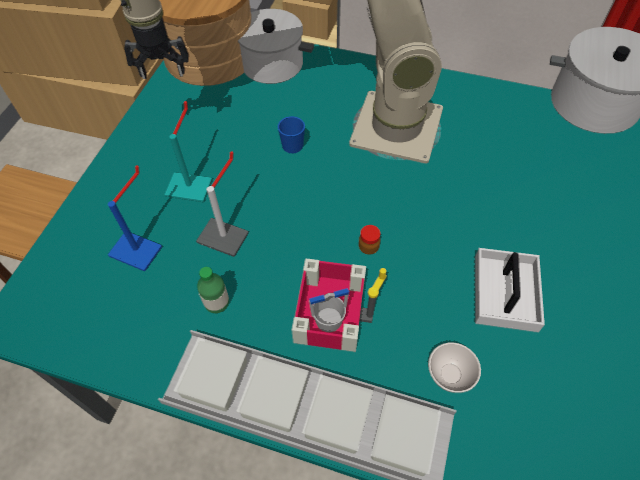

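View pics/a_top.png

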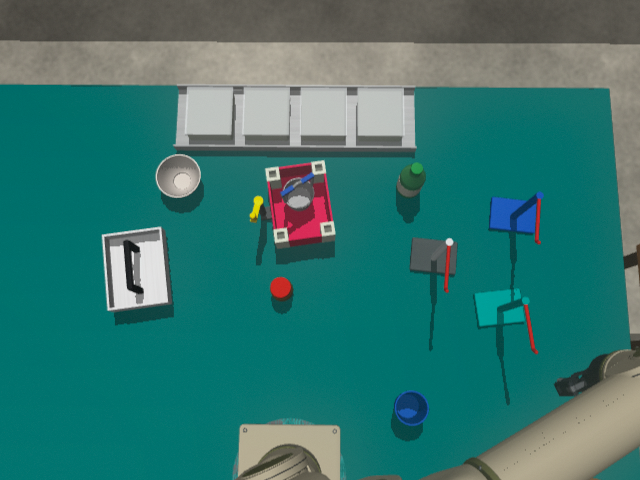

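View pics/a_wrist.png

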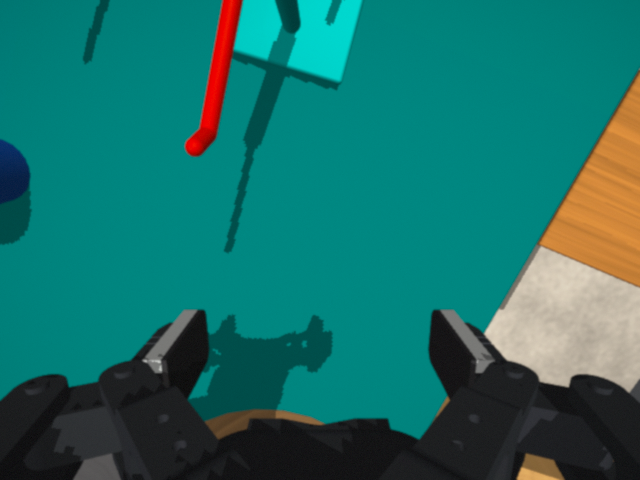

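The three hooks all have red prongs. In the top view they are the grey-base/white-post one at (445,262), the blue one at (515,216) and the turquoise one at (507,315). The grey-based one is meant, because blue and turquoise are excluded. The pail is in the tray at (298,193), the jar at (280,288), the aluminium tray at (137,270) and the latch at (257,208).

```bash
cat > h.py <<'E'
from station import *
import numpy as np, cv2
from scipy.spatial.transform import Rotation as R
def rot(e): return R.from_euler('xyz',e,degrees=True).as_matrix()
def campose(c,s=None):
    g=get_calibration(c)
    if c!='wrist': return np.array(g['K']),rot(g['rotation']),np.array(g['eye'])
    s=s or state(); T=rot(s['eef_rot']); m=np.array(g['mount'])
    return np.array(g['K']),T@m[:3,:3],T@m[:3,3]+np.array(s['position'])
def ray(c,px,z,s=None):
    K,Rm,e=campose(c,s); d=Rm@np.linalg.inv(K)@np.array([px[0],px[1],1.]); return e+d*(z-e[2])/d[2]
def proj(c,X,s=None):
    K,Rm,e=campose(c,s); p=K@(Rm.T@(np.array(X)-e)); return p[:2]/p[2]
def find(fn,name,c,s=None):
    K,Rm,e=campose(c,s); out=[]
    for d in fn(name,c):
        out.append((d['score'],Rm@np.array(d['xyz'])+e))
    return out
def shot(c,f):
    s=state(); im=read_camera(c); cv2.imwrite('pics/'+f,im[:,:,::-1]); return s,im
def rel(p,yaw,s=None):
    """target TCP world p, tool pointing down, tool z (jaw) heading yaw deg; -> shift mm, rotvec deg from measured pose"""
    s=s or state(); T=rot(s['eef_rot'])
    z=np.array([np.cos(np.radians(yaw)),np.sin(np.radians(yaw)),0]); y=np.array([0,0,-1.]); G=np.c_[np.cross(y,z),y,z]
    return (T.T@(np.array(p)-s['position'])*1000).round(1), np.degrees(R.from_matrix(T.T@G).as_rotvec()).round(2)
E
python3 - <<'E'
from h import *
np.set_printoptions(precision=4,suppress=True)
for c in ['top','scene']:
    read_camera(c)
    for n in ['lower_tray','upper_tray','sauce_jar','pail','pail_peak','hook_seat','latch_peg','tray_handle','bowl','soy_bottle']:
        r=find(landmark_of,n,c)
        print(c,n,[(round(a,2),b,proj(c,b).round(0)) for a,b in r if a>.3])
print(state()['time'])
E
```

```text
top lower_tray [(0.62, array([ 0.6256, -0.0176,  0.0042]), array([301., 209.]))]
top upper_tray [(0.85, array([0.469 , 0.3672, 0.0003]), array([141., 271.]))]
top sauce_jar [(0.89, array([ 0.4273,  0.0268, -0.0027]), array([281., 290.]))]
top pail [(0.66, array([ 0.6574, -0.0141,  0.0078]), array([300., 196.]))]
top pail_peak [(0.81, array([ 0.6507, -0.0091,  0.1354]), array([295., 184.]))]
top hook_seat [(0.95, array([ 0.4347, -0.3258,  0.198 ]), array([444., 276.])), (0.87, array([ 0.541 , -0.5273,  0.1959]), array([538., 227.])), (0.7, array([ 0.3167, -0.5028,  0.1931]), array([531., 334.])), (0.41, array([ 0.6883, -0.2789,  0.0017]), array([407., 186.])), (0.34, array([ 0.4276,  0.0259, -0.    ]), array([282., 290.]))]
top latch_peg [(0.5, array([0.571 , 0.0841, 0.1548]), array([252., 216.]))]
top tray_handle [(0.62, array([0.4715, 0.3634, 0.1027]), array([130., 263.]))]
top bowl [(0.57, array([ 0.6966,  0.281 , -0.0009]), array([182., 181.]))]
top soy_bottle [(0.97, array([ 0.6895, -0.2778, -0.0006]), array([406., 186.])), (0.33, array([ 0.6275, -0.0149,  0.004 ]), array([300., 
[... 315 characters left out ...]
y([329., 320.]))]
scene pail_peak [(0.85, array([ 0.6518, -0.0118,  0.1303]), array([329., 294.]))]
scene hook_seat [(0.91, array([ 0.4382, -0.331 ,  0.1973]), array([225., 167.])), (0.8, array([ 0.5446, -0.5226,  0.1894]), array([131., 184.])), (0.75, array([ 0.3155, -0.4998,  0.1958]), array([182., 116.]))]
scene latch_peg [(0.71, array([ 0.6875, -0.2796, -0.0053]), array([217., 303.])), (0.51, array([0.5739, 0.089 , 0.1539]), array([385., 271.]))]
scene tray_handle [(0.72, array([0.4684, 0.3669, 0.1022]), array([516., 275.]))]
scene bowl [(0.93, array([ 0.6981,  0.2783, -0.0007]), array([449., 375.]))]
scene soy_bottle [(0.67, array([ 0.6893, -0.2836, -0.0029]), array([215., 303.]))]
1.25
```

```bash
python3 - <<'E'
import cv2
a=cv2.imread('pics/a_top.png');
def c(i,x,y,w,h,s,f):cv2.imwrite('pics/'+f,cv2.resize(i[y:y+h,x:x+w],None,fx=s,fy=s,interpolation=cv2.INTER_CUBIC))
c(a,235,150,110,100,6,'c1.png'); c(a,395,220,80,90,6,'c2.png'); c(a,95,220,90,100,6,'c3.png')
E
```

```text
(no output)
```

View pics/c1.png

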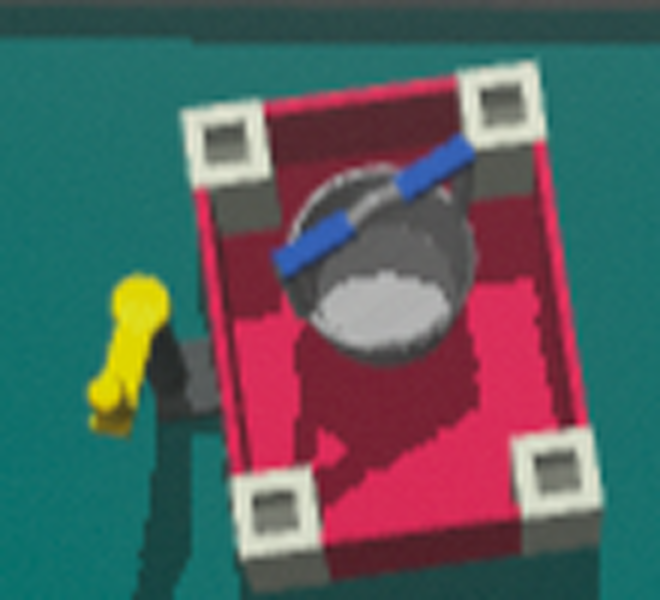

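View pics/c2.png

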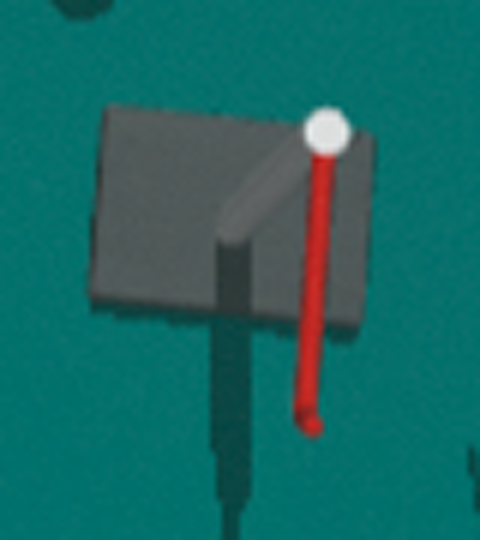

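View pics/c3.png

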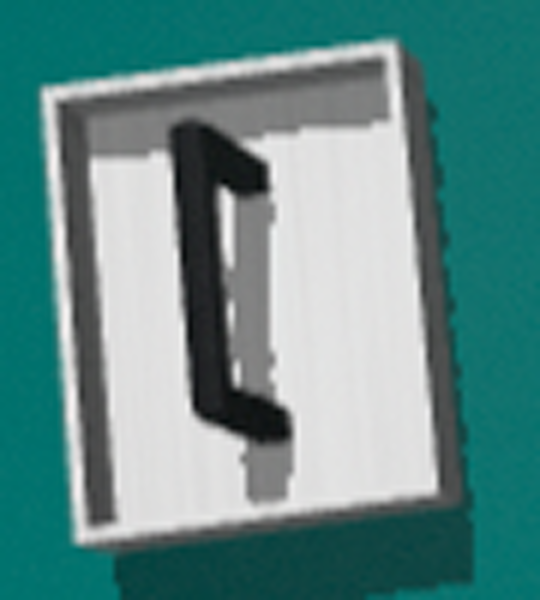

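```bash
python3 - <<'E'
from h import *
np.set_printoptions(precision=4,suppress=True)
def P(l,o,z): return np.array([ray('top',(x/6+o[0]-.4,y/6+o[1]-.4),z)[:2] for x,y in l])
def ang(v): return np.degrees(np.arctan2(v[1],v[0])).round(1)
o=(235,150)
b=P([(228,145),(503,107),(557,472),(276,514)],o,.075)
print('low',b,b.mean(0),ang(b[0]-b[3]),ang(b[1]-b[2]),ang(b[0]-b[1]),ang(b[3]-b[2]),[np.linalg.norm(b[i]-b[(i+1)%4]) for i in range(4)])
p=P([(278,262),(470,150)],o,.127); print('pail',p,p.mean(0),ang(p[0]-p[1]),np.linalg.norm(p[0]-p[1]))
l=P([(140,300)],o,.13);k=P([(105,390)],o,.155);print('latch',l,k,ang((k-l)[0]),np.linalg.norm(k-l))
o=(395,220)
h=P([(320,160),(307,410)],o,.196);t=P([(314,428)],o,.215);print('hook',h,t,ang(h[0]-h[1]),P([(326,132)],o,.2),P([(108,105),(375,135),(357,330),(92,305)],o,.006))
o=(95,220)
r=P([(42,90),(400,40),(455,497),(78,547)],o,.058);print('tray',r,r.mean(0),[ang(r[i]-r[(i+1)%4]) for i in range(4)],[np.linalg.norm(r[i]-r[(i+1)%4]) for i in range(4)])
b=P([(190,125),(210,418)],o,.11);print(b,b.mean(0),ang(b[0]-b[1]),np.linalg.norm(b[0]-b[1]))
E
```

```text
low [[ 0.6935  0.0483]
 [ 0.71   -0.06  ]
 [ 0.5625 -0.0825]
 [ 0.5449  0.0261]] [ 0.6277 -0.017 ] 8.5 8.7 98.7 99.2 [np.float64(0.10955136684328633), np.float64(0.14925848360405475), np.float64(0.10996614876356835), np.float64(0.1503019499601422)]
pail [[ 0.631   0.0237]
 [ 0.6756 -0.0482]] [ 0.6533 -0.0122] 121.8 0.08466564036983314
latch [[0.6149 0.0751]] [[0.5737 0.0842]] 167.5 0.042169803021960064
hook [[ 0.4983 -0.3362]
 [ 0.4098 -0.3291]] [[ 0.4012 -0.3275]] -4.6 [[ 0.5075 -0.3377]] [[ 0.558  -0.2898]
 [ 0.5465 -0.3973]
 [ 0.4669 -0.3876]
 [ 0.476  -0.2819]]
tray [[0.5464 0.4492]
 [0.5678 0.3095]
 [0.388  0.2778]
 [0.3674 0.4216]] [0.4674 0.3645] [np.float64(98.7), np.float64(10.0), np.float64(-81.8), np.float64(-171.2)] [np.float64(0.14129986081810963), np.float64(0.18249728201019397), np.float64(0.14524009174446612), np.float64(0.18110575374997312)]
[[0.5223 0.373 ]
 [0.4112 0.3578]] [0.4668 0.3654] 7.8 0.11210287232263998
```

```bash
python3 - <<'E'
from h import *
print(rel((.40,-.33,.31),-33)); print(rel((.638,.012,.31),31.8))
E
```

```text
(array([-245.5,  -78.7, -168.3]), array([-1.000e-02, -3.478e+01,  0.000e+00]))
(array([-595.2,  -78.7, -394.9]), array([ -0.  , -99.58,   0.  ]))
```

Call:
drive_tool([
  [0, -41, 0, 0, 0, 0, 60],
  [0, -79, 0, 0, -6, 0, 60],
  [-32, -79, -22, 0, -13, 0, 60],
  [-65, -79, -45, 0, -20, 0, 60],
  [-98, -79, -67, 0, -27, 0, 60],
])

```text
time: 1.67
position: [0.3022, -0.4786, 0.311]
eef_rot: [-89.9, -0.0, -130.5]
contact_force: [-0.0, -0.5, -0.2]
grip_width: 0.0601
```

```bash
python3 - <<'E'
from h import *
print(state()['position'],state()['joint_pos']);print(rel((.638,.012,.31),31.8))
E
```

```text
[ 0.30224757 -0.4785699   0.31095227] [ 62.18060065  10.24673982 -10.52524868  85.17177605   1.88020094
  84.67254974  11.13267693]
(array([-591.1,    0.6,  -63.4]), array([-5.000e-02, -7.231e+01,  7.000e-02]))
```

Call:
drive_tool([
  [-40, 0, -4, 0, -7, 0, 60],
  [-80, 0, -8, 0, -14, 0, 60],
  [-120, 0, -12, 0, -21, 0, 60],
  [-160, 0, -16, 0, -28, 0, 60],
  [-200, 0, -20, 0, -35, 0, 60],
])

```text
time: 2.08
position: [0.418, -0.3133, 0.3106]
eef_rot: [-90.0, -0.0, -95.4]
contact_force: [0.7, -0.7, -0.0]
grip_width: 0.0599
```

```bash
python3 - <<'E'
from h import *
print(state()['position'],state()['joint_pos']);print(rel((.638,.012,.31),31.8))
E
```

```text
[ 0.41795852 -0.31325596  0.31064721] [ 52.0545823    5.42243299 -21.6775229   90.84332904   2.03568941
  84.07795482  24.80846167]
(array([-344.7,    0.5,  188.2]), array([-1.000e-02, -3.725e+01,  5.000e-02]))
```

```bash
python3 - <<'E'
from h import *
s,im=shot('wrist','w1.png')
for n in ['hook_seat']: print([(round(a,2),b,proj('wrist',b,s)) for a,b in find(landmark_of,n,'wrist',s)])
E
```

```text
[(0.83, array([ 0.44030283, -0.332312  ,  0.19634757]), array([350.97545256, 267.91464477])), (0.72, array([ 0.54312511, -0.52442418,  0.19687632]), array([486.34505139, 468.38923197]))]
```

View pics/w1.png

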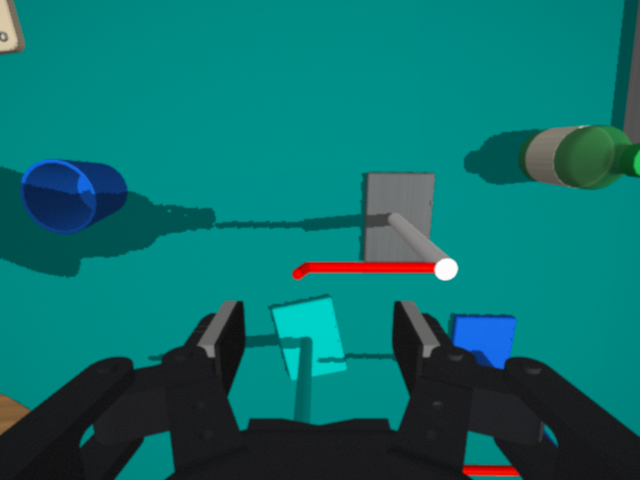

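Call:
drive_tool([
  [-34, 0, 19, 0, -7, 0, 60],
  [-68, 0, 38, 0, -14, 0, 60],
  [-102, 0, 57, 0, -21, 0, 60],
  [-136, 0, 76, 0, -28, 0, 60],
  [-170, 0, 95, 0, -35, 0, 60],
])

```text
time: 2.6
position: [0.5296, -0.1541, 0.3107]
eef_rot: [-90.0, -0.0, -60.5]
contact_force: [0.8, -1.3, -0.2]
grip_width: 0.0602
```

```bash
python3 - <<'E'
from h import *
s,im=shot('wrist','w2.png')
for n in ['pail_peak','pail','lower_tray']: print(n,[(round(a,2),b,proj('wrist',b,s)) for a,b in find(landmark_of,n,'wrist',s)])
print(state()['position'],state()['joint_pos']);print(rel((.638,.012,.31),31.8))
E
```

```text
pail_peak [(0.84, array([ 0.65480386, -0.01404523,  0.1354933 ]), array([532.01168162, 156.02111883]))]
pail [(0.64, array([ 0.65361407, -0.01541899,  0.00908974]), array([469.93382875, 153.49117774]))]
lower_tray [(0.76, array([ 0.62881254, -0.0194788 ,  0.00109789]), array([447.94763842, 145.70531212]))]
[ 0.52922358 -0.15467031  0.31021485] [ 39.91559559  10.45060062 -32.51486137  86.30428285   5.61010234
  84.88659337  36.62196008]
(array([-92.1,   0.2, 176.4]), array([ 0.  , -2.51, -0.01]))
```

View pics/w2.png

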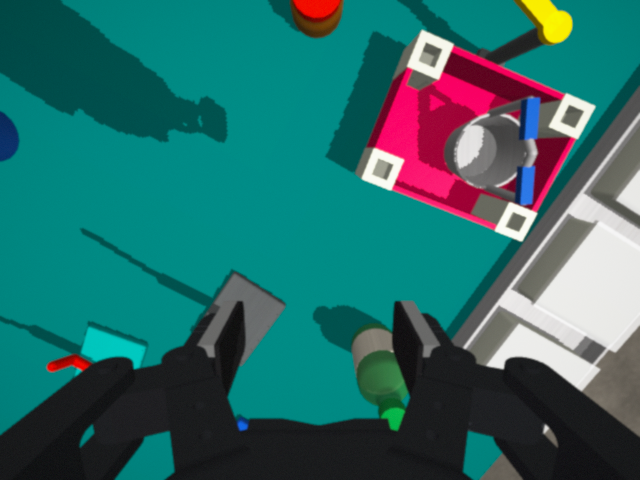

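```bash
python3 - <<'E'
from h import *
s=state()
a=ray('wrist',(530,118),.130,s);b=ray('wrist',(526,186),.130,s);print(a,b,(a+b)/2,np.degrees(np.arctan2(*(a-b)[1::-1])),np.linalg.norm(a-b))
q=dict(s);q['position']=np.array([.41796,-.31326,.31065]);q['eef_rot']=[-90,0,-95.4]
for p in [(300,272),(310,268),(430,268)]: print(ray('wrist',p,.196,q))
print(ray('wrist',(297,273),.213,q), ray('wrist',(446,268),.2,q))
E
```

```text
[0.63696628 0.00958552 0.13      ] [ 0.66844396 -0.03618709  0.13      ] [ 0.65270512 -0.01330078  0.13      ] 124.51617735902902 0.05555157232022485
[ 0.40308032 -0.33215441  0.196     ]
[ 0.41067528 -0.32978311  0.196     ]
[ 0.49785849 -0.33810768  0.196     ]
[ 0.40237565 -0.32690796  0.213     ] [ 0.50817036 -0.33775092  0.2       ]
```

```bash
python3 - <<'E'
from h import *
print(rel((.638,.010,.2),32.8))
E
```

```text
(array([-90.4, 110.2, 175.4]), array([ 0.  , -3.51, -0.01]))
```

Call:
drive_tool([
  [-20, 0, 36, 0, -3.5, 0, 60],
  [-38, 10, 74, 0, -3.5, 0, 60],
  [-56, 25, 108, 0, -3.5, 0, 60],
  [-73, 45, 141, 0, -3.5, 0, 60],
  [-90, 65, 175, 0, -3.5, 0, 60],
])

```text
time: 3.22
position: [0.6371, 0.0056, 0.2462]
eef_rot: [-90.0, -0.1, -57.5]
contact_force: [0.5, -1.1, 0.4]
grip_width: 0.06
```

```bash
python3 - <<'E'
from h import *
s,im=shot('wrist','w3.png')
for n in ['pail_peak','lower_tray']: print(n,[(round(a,2),b,proj('wrist',b,s)) for a,b in find(landmark_of,n,'wrist',s)])
print(state()['position'],state()['joint_pos']);print(rel((.638,.010,.108),32.8))
E
```

```text
pail_peak [(0.77, array([ 0.64814336, -0.01832708,  0.13239933]), array([312.98708294, 279.63735526]))]
lower_tray [(0.92, array([ 0.62529765, -0.01992461,  0.00121426]), array([295.57737532, 227.05454243]))]
[0.63580836 0.0077432  0.24406363] [ 22.21297071  24.35981364 -36.87218836  79.03999538  14.39133467
  81.54175886  18.45613037]
(array([ -0.3, 136.1,   3.5]), array([ 0.17,  0.  , -0.17]))
```

View pics/w3.png

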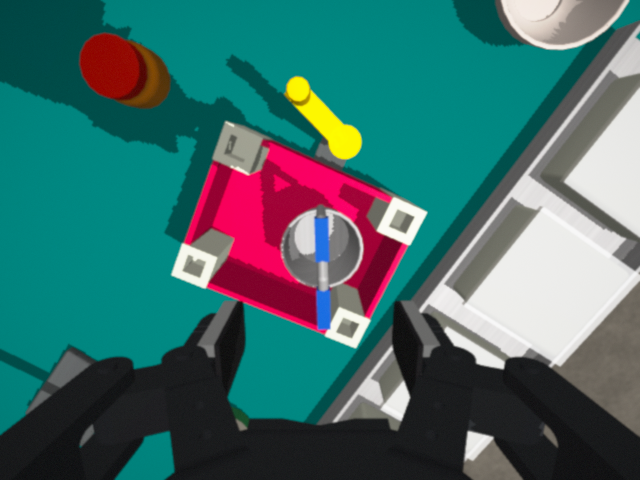

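```bash
python3 - <<'E'
from h import *
s=state()
a=ray('wrist',(321,238),.132,s);b=ray('wrist',(323,309),.132,s);m=(a+b)/2;th=np.arctan2(*(a-b)[1::-1]);print(a,b,m,np.degrees(th),np.linalg.norm(a-b))
g=m+.027*np.array([np.cos(th),np.sin(th),0]);print(g,rel((g[0],g[1],.108),np.degrees(th)-90,s))
E
```

```text
[0.63402509 0.01411942 0.132     ] [ 0.66483195 -0.03078552  0.132     ] [ 0.64942852 -0.00833305  0.132     ] 124.4519181354573 0.05445655084932526
[0.63415423 0.01393118 0.132     ] (array([ -5.7, 136.1,   2.4]), array([ 0.17, -1.65, -0.17]))
```

Call:
drive_tool([
  [-5, 35, 2, 0.2, -1.5, -0.2, 60],
  [-5, 70, 2, 0.2, -1.5, -0.2, 60],
  [-5, 105, 2, 0.2, -1.5, -0.2, 50],
  [-5, 136, 2, 0.2, -1.5, -0.2, 50],
  [-5, 136, 2, 0.2, -1.5, -0.2, 50],
])

```text
time: 3.78
position: [0.6317, 0.0078, 0.1048]
eef_rot: [-90.3, -0.0, -56.0]
contact_force: [-1.0, -0.3, -1.5]
grip_width: 0.0499
```

Call:
drive_tool([
  [0, 0, 0, 0, 0, 0, 0],
  [0, 0, 0, 0, 0, 0, 0],
  [0, 0, 0, 0, 0, 0, 0],
  [0, 0, 0, 0, 0, 0, 0],
  [0, 0, 0, 0, 0, 0, 0],
])

```text
time: 4.2
position: [0.6366, 0.0114, 0.1137]
eef_rot: [-89.6, -0.4, -55.8]
contact_force: [-1.9, -0.2, 6.4]
grip_width: 0.0087
```

```bash
python3 - <<'E'
from h import *
s,im=shot('wrist','w4.png'); print(s['position'],s['grip_width'],s['eef_rot'])
E
```

```text
[0.63661812 0.01143041 0.11368884] 0.008709158101789728 [-89.63101847  -0.36326917 -55.81580289]
```

View pics/w4.png

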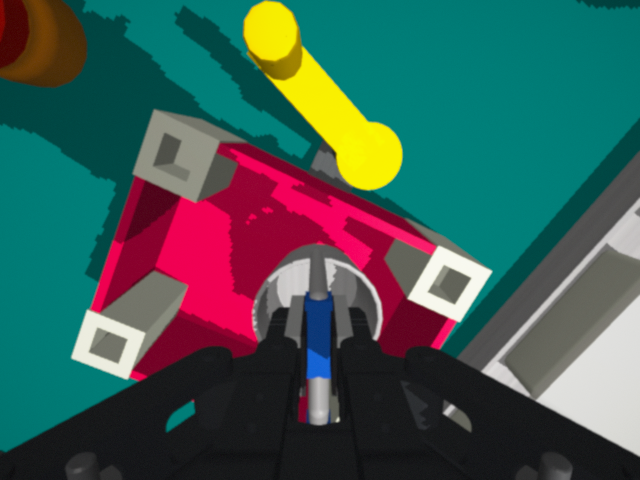

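Call:
drive_tool([
  [0, -10, 0, 0, 0, 0, 0],
  [0, -30, 0, 0, 0, 0, 0],
  [0, -60, 0, 0, 0, 0, 0],
  [0, -90, 0, 0, 0, 0, 0],
  [0, -120, 0, 0, 0, 0, 0],
])

```text
time: 4.67
position: [0.6345, 0.012, 0.2337]
eef_rot: [-89.7, -0.2, -55.8]
contact_force: [-0.2, -0.0, -1.9]
grip_width: 0.0088
```

```bash
python3 - <<'E'
from h import *
s,im=shot('wrist','w5.png'); print(s['position'],s['grip_width'],s['eef_rot'],s['contact_force'])
for n in ['pail_peak']: print(n,[(round(a,2),b,proj('wrist',b,s)) for a,b in find(landmark_of,n,'wrist',s)])
s,im=shot('scene','s5.png');for_=find(landmark_of,'pail_peak','scene');print(for_,find(landmark_of,'pail','scene'))
E
```

```text
[0.63448576 0.01195444 0.23366452] 0.008807185863251837 [-89.74464492  -0.23746412 -55.76887283] [-0.17911427 -0.03641055 -1.9357012 ]
pail_peak [(0.57, array([ 0.64694815, -0.0157262 ,  0.25322376]), array([304.52706581, 407.45546441]))]
[(0.98, array([ 0.65056233, -0.00967078,  0.25540591]))] [(0.72, array([ 0.65417411, -0.01034504,  0.12370823]))]
```

View pics/w5.png

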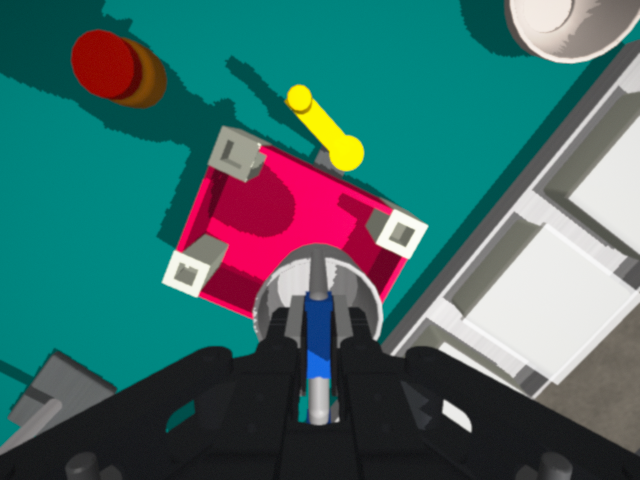

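View pics/s5.png

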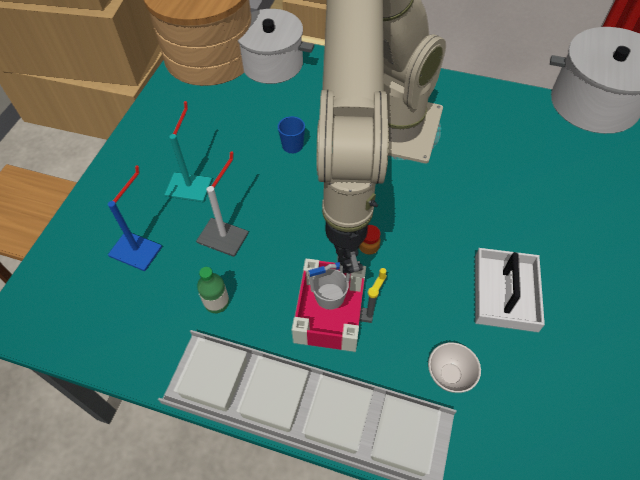

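```bash
python3 - <<'E'
from h import *
print(rel((.36,-.233,.226),-5.4)); print(rel((.3706,-.2975,.223),-5.4))
E
```

```text
(array([  48. ,    3.8, -364.5]), array([-0.27, 39.62,  0.15]))
(array([ 107.3,    7. , -392.1]), array([-0.27, 39.62,  0.15]))
```

Call:
drive_tool([
  [5, 0, -20, 0, 4, 0, 0],
  [10, 1, -55, 0, 8, 0, 0],
  [15, 2, -90, 0, 13, 0, 0],
  [20, 2, -127, 0, 18, 0, 0],
  [24, 2, -163, 0, 22, 0, 0],
])

```text
time: 5.33
position: [0.5111, -0.1009, 0.2267]
eef_rot: [-89.9, -0.0, -78.1]
contact_force: [-0.7, -1.1, -1.0]
grip_width: 0.0086
```

```bash
python3 - <<'E'
from h import *
print(rel((.36,-.233,.226),-5.4)); print(rel((.3706,-.2975,.223),-5.4),state()['joint_pos'])
E
```

```text
(array([  98. ,    0.4, -175.2]), array([-0.14, 17.33,  0.02]))
(array([ 163.3,    3.4, -178.1]), array([-0.14, 17.33,  0.02])) [ 36.37722437   8.40580639 -32.89883973  98.39752577   4.73218286
  74.4342557   14.42743744]
```

Call:
drive_tool([
  [18, 0, -35, 0, 4, 0, 0],
  [37, 0, -70, 0, 8, 0, 0],
  [57, 0, -105, 0, 12, 0, 0],
  [78, 0, -141, 0, 17, 0, 0],
  [98, 0, -175, 0, 17.3, 0, 0],
])

```text
time: 5.75
position: [0.3604, -0.2334, 0.2267]
eef_rot: [-89.8, 0.0, -95.4]
contact_force: [1.4, -1.9, -1.7]
grip_width: 0.0086
```

```bash
python3 - <<'E'
from h import *
print(rel((.3706,-.2975,.223),-5.4),state()['joint_pos'])
E
```

```text
(array([62.9,  3.7, 16.2]), array([-0.2 , -0.02, -0.01])) [ 50.13794224  -4.91741361 -21.78539898 110.7001314   -1.99121121
  73.69455768  23.55488365]
```

Call:
drive_tool([
  [20, 1, 0, 0, 0, 0, 0],
  [45, 3, 4, 0, 0, 0, 0],
  [63, 4, 12, 0, 0, 0, 0],
  [63, 4, 16, 0, 0, 0, 0],
  [63, 4, 16, 0, 0, 0, 0],
])

```text
time: 6.17
position: [0.3732, -0.2967, 0.2224]
eef_rot: [-89.8, 0.1, -95.1]
contact_force: [1.0, 0.3, -1.5]
grip_width: 0.008
```

```bash
python3 - <<'E'
from h import *
s,im=shot('wrist','w6.png'); print(s['position'],s['grip_width'],s['eef_rot'],s['contact_force'])
for n in ['pail_peak','hook_seat']: print(n,[(round(a,2),b,proj('wrist',b,s)) for a,b in find(landmark_of,n,'wrist',s)])
s,im=shot('scene','s6.png');print(find(landmark_of,'pail_peak','scene'),find(landmark_of,'hook_seat','scene'))
s,im=shot('top','t6.png');print(find(landmark_of,'pail_peak','top'),find(landmark_of,'hook_seat','top'))
a=cv2.imread('pics/s6.png')[90:270,130:330];cv2.imwrite('pics/s6c.png',cv2.resize(a,None,fx=3,fy=3))
a=cv2.imread('pics/t6.png')[210:360,370:520];cv2.imwrite('pics/t6c.png',cv2.resize(a,None,fx=3.8,fy=3.8))
E
```

```text
[ 0.37319978 -0.2967196   0.22242996] 0.008016233767090283 [-8.98151251e+01  8.19108012e-02 -9.51414413e+01] [ 0.97161853  0.31866288 -1.51001147]
pail_peak [(0.59, array([ 0.37097353, -0.32461708,  0.24072671]), array([319.06230103, 401.58005202]))]
hook_seat [(0.59, array([ 0.43635459, -0.33107843,  0.19526561]), array([446.76727296, 343.46976736]))]
[(0.74, array([ 0.36927689, -0.32094196,  0.24135918]))] [(0.95, array([ 0.31383561, -0.49958891,  0.19427585])), (0.93, array([ 0.43908814, -0.33208906,  0.19812098])), (0.8, array([ 0.54059022, -0.52210027,  0.19313723]))]
[] [(0.75, array([ 0.43403006, -0.32695042,  0.19359996])), (0.72, array([ 0.31443246, -0.50057008,  0.19663897])), (0.69, array([ 0.53921957, -0.5253353 ,  0.19235763]))]
```

View pics/w6.png

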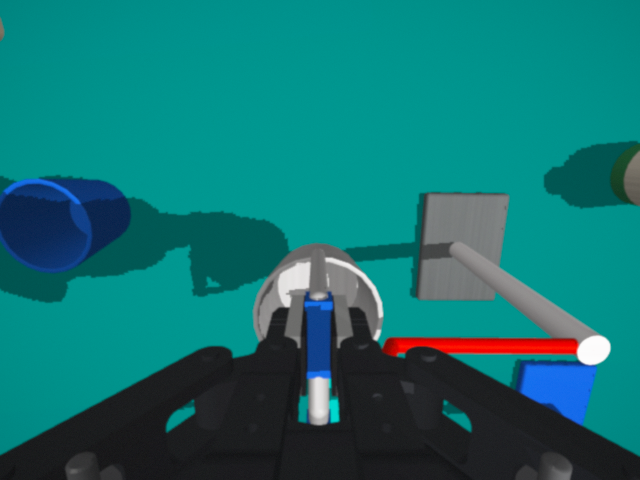

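View pics/s6c.png

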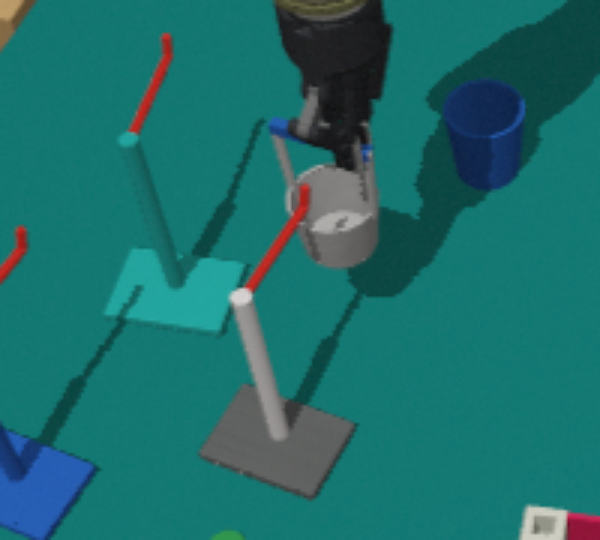

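View pics/t6c.png

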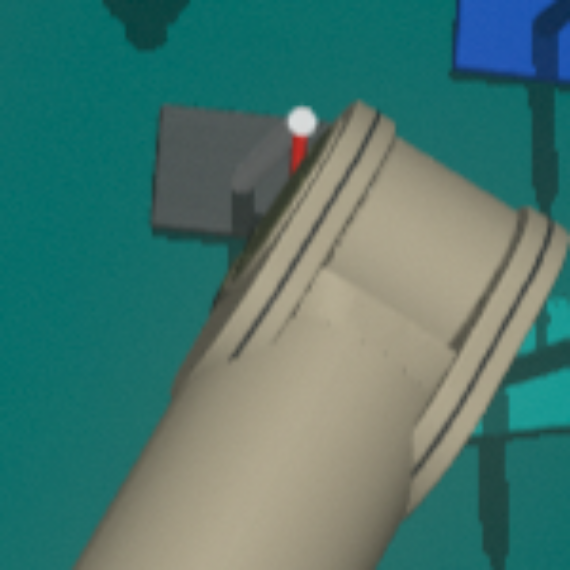

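Call:
drive_tool([
  [0, 0, 15, 0, 0, 0, 0],
  [0, 0, 32, 0, 0, 0, 0],
  [0, 0, 48, 0, 0, 0, 0],
  [0, 0, 61, 0, 0, 0, 0],
  [0, 0, 61, 0, 0, 0, 0],
])

```text
time: 7.03
position: [0.4363, -0.3015, 0.2239]
eef_rot: [-89.7, 0.0, -95.0]
contact_force: [-0.1, 0.3, -1.6]
grip_width: 0.0085
```

```bash
python3 - <<'E'
from h import *
s,im=shot('wrist','w7.png'); print(s['position'],s['grip_width'],s['eef_rot'],s['contact_force'])
for n in ['pail_peak','hook_seat']: print(n,[(round(a,2),b,proj('wrist',b,s)) for a,b in find(landmark_of,n,'wrist',s)])
s,im=shot('scene','s7.png');print(find(landmark_of,'pail_peak','scene'),find(landmark_of,'hook_seat','scene'))
a=cv2.imread('pics/s7.png')[90:270,130:330];cv2.imwrite('pics/s7c.png',cv2.resize(a,None,fx=3,fy=3))
E
```

```text
[ 0.43626814 -0.30146644  0.22389034] 0.008548985885627714 [-8.96606533e+01  2.32294525e-03 -9.49665564e+01] [-0.07698281  0.34584641 -1.56640839]
pail_peak [(0.97, array([ 0.43240434, -0.33109504,  0.2447223 ]), array([315.21148609, 410.00799309]))]
hook_seat []
[(0.76, array([ 0.43091685, -0.33063604,  0.23777724])), (0.71, array([ 0.43936415, -0.33030322,  0.19948648]))] [(0.94, array([ 0.43786634, -0.33051682,  0.19579176])), (0.7, array([ 0.31508553, -0.5014418 ,  0.19832857])), (0.65, array([ 0.54291902, -0.52274238,  0.19204894])), (0.49, array([ 0.43038489, -0.32825967,  0.11031666]))]
```

View pics/w7.png

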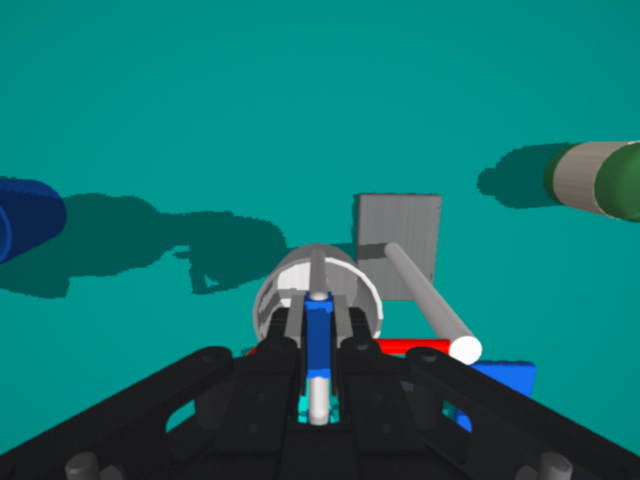

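View pics/s7c.png

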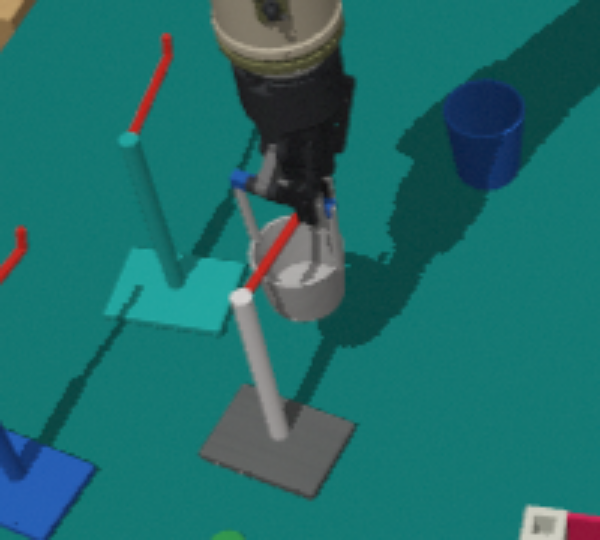

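Call:
drive_tool([
  [0, 10, 0, 0, 0, 0, 0],
  [0, 18, 0, 0, 0, 0, 0],
  [0, 24, 0, 0, 0, 0, 0],
  [0, 29, 0, 0, 0, 0, 0],
  [0, 31, 0, 0, 0, 0, 0],
])

```text
time: 7.75
position: [0.4338, -0.3019, 0.1917]
eef_rot: [-89.8, 0.0, -95.1]
contact_force: [-0.2, 0.4, -2.1]
grip_width: 0.0087
```

Call:
drive_tool([
  [0, 2, 0, 0, 0, 0, 0],
  [0, 4, 0, 0, 0, 0, 0],
  [0, 5, 0, 0, 0, 0, 0],
])

```text
time: 8.0
position: [0.4344, -0.3022, 0.1879]
eef_rot: [-89.7, -0.0, -95.1]
contact_force: [0.3, 0.1, -2.6]
grip_width: 0.0082
```

Call:
drive_tool([
  [0, 2, 0, 0, 0, 0, 0],
  [0, 4, 0, 0, 0, 0, 0],
  [0, 4, 0, 0, 0, 0, 0],
])

```text
time: 8.25
position: [0.4345, -0.3024, 0.1842]
eef_rot: [-89.7, -0.1, -95.1]
contact_force: [-0.4, -0.5, 0.3]
grip_width: 0.0082
```

Call:
drive_tool([
  [0, 1, 0, 0, 0, 0, 0],
  [0, 2, 0, 0, 0, 0, 0],
])

```text
time: 8.42
position: [0.4348, -0.3027, 0.1831]
eef_rot: [-89.6, -0.1, -95.1]
contact_force: [-3.2, 1.0, 12.2]
grip_width: 0.0082
```

Call:
drive_tool([
  [0, -1, 0, 0, 0, 0, 0],
  [0, -1, 0, 0, 0, 0, 14],
  [0, -1, 0, 0, 0, 0, 30],
  [0, -1, 0, 0, 0, 0, 40],
  [0, -1, 0, 0, 0, 0, 40],
])

```text
time: 8.83
position: [0.4343, -0.3021, 0.1828]
eef_rot: [-89.7, -0.0, -95.1]
contact_force: [-1.1, 0.6, 1.7]
grip_width: 0.0396
```

```bash
python3 - <<'E'
from h import *
s,im=shot('wrist','w8.png'); print(s['position'],s['grip_width'],s['eef_rot'],s['contact_force'])
s,im=shot('scene','s8.png');print(find(landmark_of,'pail_peak','scene'),find(landmark_of,'pail','scene'))
a=cv2.imread('pics/s8.png')[90:270,130:330];cv2.imwrite('pics/s8c.png',cv2.resize(a,None,fx=3,fy=3))
E
```

```text
[ 0.4343127  -0.3020536   0.18281615] 0.03963620478011325 [-8.97327253e+01 -2.20385956e-02 -9.50741435e+01] [-1.07057368  0.55137456  1.71235844]
[(0.59, array([ 0.43385644, -0.32778259,  0.19701026]))] [(0.87, array([ 0.43300136, -0.33945272,  0.07011654])), (0.56, array([0.42898019, 0.02794488, 0.00052665]))]
```

View pics/w8.png

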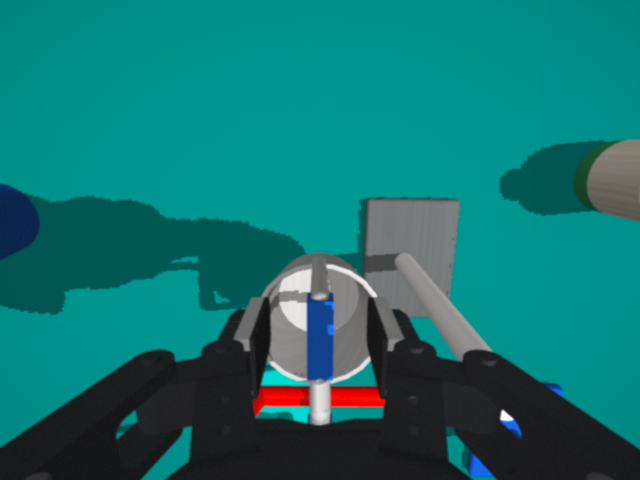

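View pics/s8c.png

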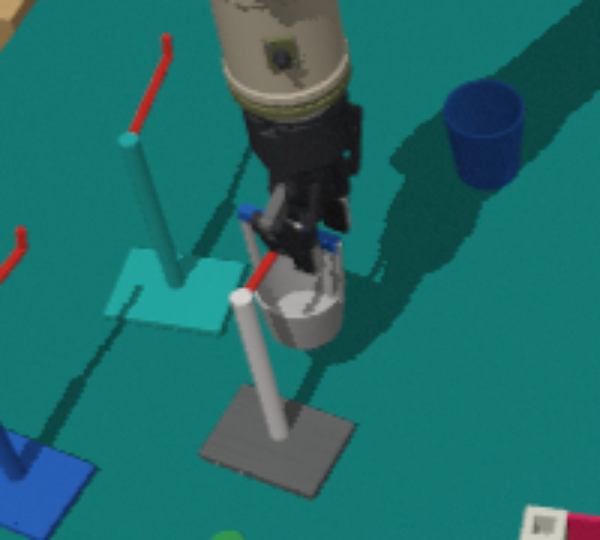

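Released, with the peak over the prong. I'll raise the tool straight up.

Call:
drive_tool([
  [0, -10, 0, 0, 0, 0, 40],
  [0, -35, 0, 0, 0, 0, 40],
  [0, -70, 0, 0, 0, 0, 50],
  [0, -110, 0, 0, 0, 0, 70],
  [0, -130, 0, 0, 0, 0, 80],
])

```text
time: 9.45
position: [0.4346, -0.3023, 0.3185]
eef_rot: [-89.4, -0.2, -95.1]
contact_force: [-0.0, -0.4, 0.9]
grip_width: 0.0723
```

```bash
python3 - <<'E'
from h import *
s,im=shot('wrist','w9.png'); print(s['position'],s['grip_width'],s['eef_rot'],s['contact_force'])
print(find(landmark_of,'pail_peak','wrist',s),find(landmark_of,'pail','wrist',s))
s,im=shot('scene','s9.png');print(find(landmark_of,'pail_peak','scene'),find(landmark_of,'pail','scene'))
a=cv2.imread('pics/s9.png')[90:270,130:330];cv2.imwrite('pics/s9c.png',cv2.resize(a,None,fx=3,fy=3))
print(find(landmark_of,'sauce_jar','scene'))
print(rel((.429,.0275,.30),0,s))
E
```

```text
[ 0.43457057 -0.30228089  0.31854541] 0.07234495404348583 [-89.44901684  -0.18752861 -95.07018601] [-0.02077772 -0.38675036  0.91860056]
[(0.6, array([ 0.43423144, -0.33551589,  0.20321568]))] [(0.81, array([ 0.43248675, -0.3361802 ,  0.07979843]))]
[(0.85, array([ 0.43254469, -0.33118954,  0.20048617]))] [(0.55, array([ 0.43495965, -0.33717738,  0.06851718])), (0.51, array([ 0.62770756, -0.0138929 , -0.00501346]))]
[(0.8, array([0.4300451 , 0.02916216, 0.00331847]))]
(array([-328.1,   14.4,  -34.8]), array([-0.48, -5.07,  0.18]))
```

View pics/w9.png

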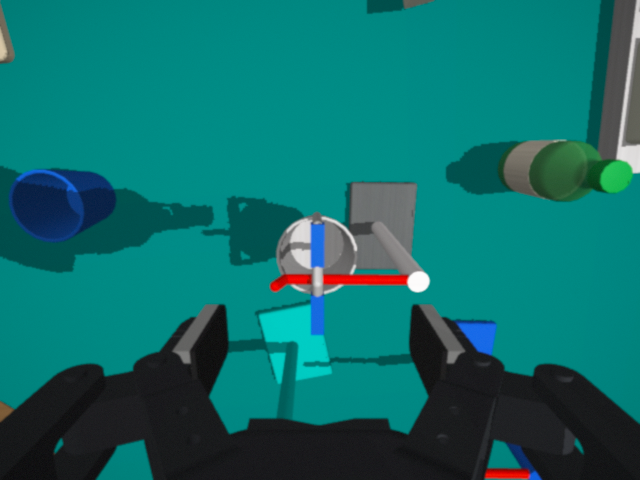

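View pics/s9c.png

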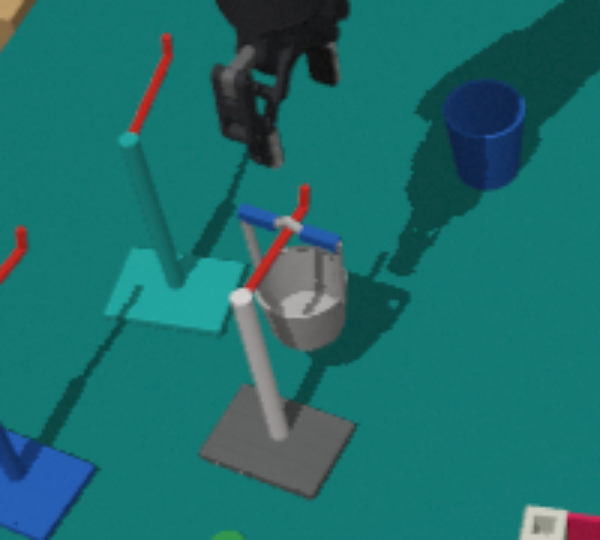

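```bash
python3 - <<'E'
from h import *
print(rel((.430,.0285,.20),8.7),state()['joint_pos'])
E
```

```text
(array([-328.7,  112. ,  -32.9]), array([ -0.19, -13.78,   0.  ])) [ 48.95758745   5.98474338 -20.53674925  90.06762803   2.01335735
  84.16603294  23.24503576]
```

Call:
drive_tool([
  [-40, 0, -4, 0, -3, 0, 85],
  [-80, 0, -8, 0, -6, 0, 85],
  [-120, 0, -12, 0, -9, 0, 85],
  [-160, 5, -16, 0, -12, 0, 85],
  [-200, 20, -20, 0, -13.5, 0, 85],
])

```text
time: 10.22
position: [0.4317, -0.1003, 0.2937]
eef_rot: [-89.7, -0.2, -81.4]
contact_force: [1.4, 0.5, 0.2]
grip_width: 0.0853
```

Call:
drive_tool([
  [-36, 10, -2, 0, 0, 0, 85],
  [-72, 20, -5, 0, 0, 0, 85],
  [-100, 40, -9, 0, 0, 0, 85],
  [-125, 65, -13, 0, 0, 0, 85],
  [-125, 75, -13, 0, 0, 0, 85],
])

```text
time: 10.63
position: [0.3982, 0.0236, 0.215]
eef_rot: [-89.9, -0.1, -81.3]
contact_force: [0.1, -0.2, -0.8]
grip_width: 0.0852
```

```bash
python3 - <<'E'
from h import *
s,im=shot('wrist','w10.png'); print(s['position'],s['grip_width'],s['eef_rot'],s['joint_pos'])
for n in ['sauce_jar','lower_tray','latch_peg']:print(n,find(landmark_of,n,'wrist',s))
E
```

```text
[0.39818815 0.02359454 0.21498986] 0.08522401526510608 [-8.99335376e+01 -7.70113491e-02 -8.12546329e+01] [ 34.38581493  -9.21577253 -39.64711192 114.46370191  -6.06896559
  72.67717978   5.65532558]
sauce_jar [(0.97, array([0.42696484, 0.02488777, 0.00328941]))]
lower_tray [(0.92, array([ 0.62841083, -0.01815215,  0.00299762]))]
latch_peg []
```

View pics/w10.png

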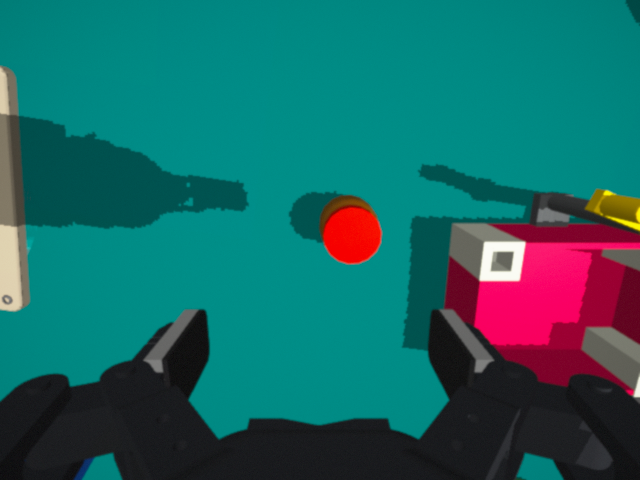

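```bash
python3 - <<'E'
from h import *
s=state();p=ray('wrist',(351,235),.062,s);print(p,ray('top',(280.5,288),.062)); print(rel((p[0],p[1],.018),8.7,s))
E
```

```text
[0.42904335 0.02031723 0.062     ] [0.42341059 0.02452962 0.062     ]
(array([  2.1, 200.3,  27.2]), array([-0.24, -0.34,  0.08]))
```

Call:
drive_tool([
  [0, 30, 28, 0, 0, 0, 85],
  [0, 60, 29, 0, 0, 0, 85],
  [0, 95, 29, 0, 0, 0, 85],
  [0, 115, 29, 0, 0, 0, 85],
  [0, 115, 29, 0, 0, 0, 85],
])

```text
time: 11.25
position: [0.4283, 0.0224, 0.1001]
eef_rot: [-90.0, 0.0, -81.7]
contact_force: [-0.6, 0.8, -0.3]
grip_width: 0.0849
```

```bash
python3 - <<'E'
from h import *
s,im=shot('wrist','w11.png'); print(s['position'],s['grip_width'],s['eef_rot'],s['joint_pos'])
for n in ['sauce_jar']:print(n,find(landmark_of,n,'wrist',s))
E
```

```text
[0.42834465 0.02239772 0.10008057] 0.08486753490317882 [-9.00478771e+01  1.62410972e-02 -8.16927826e+01] [ 32.88473991   4.59630227 -42.65001895 118.83652438   3.65493547
  57.87963778  -3.3138933 ]
sauce_jar [(0.88, array([0.42676652, 0.02754975, 0.00269597]))]
```

View pics/w11.png

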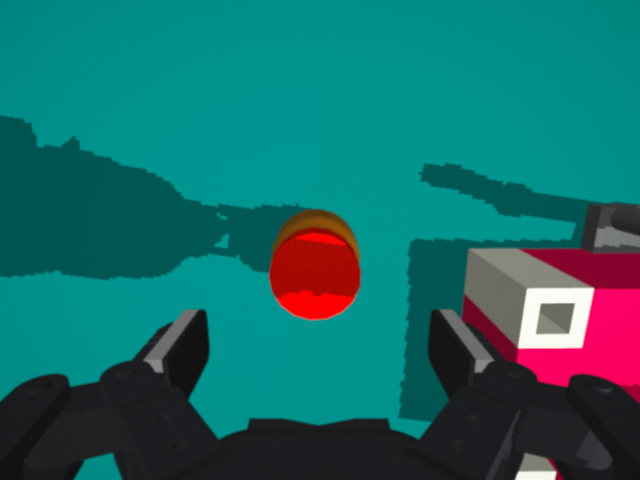

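```bash
python3 - <<'E'
from h import *
s=state();p=ray('wrist',(315,275),.062,s);print(p); print(rel((p[0],p[1],.018),8.7,s))
E
```

```text
[0.42887223 0.02607366 0.062     ]
(array([-3.4, 85.9, -1.7]), array([-0.26, -0.36,  0.06]))
```

Call:
drive_tool([
  [-3, 25, -1, 0, 0, 0, 85],
  [-3, 50, -1, 0, 0, 0, 85],
  [-3, 70, -1, 0, 0, 0, 85],
  [-3, 83, -1, 0, 0, 0, 85],
  [-3, 83, -1, 0, 0, 0, 85],
])

```text
time: 11.77
position: [0.4294, 0.0256, 0.02]
eef_rot: [-89.8, -0.1, -81.7]
contact_force: [-0.1, 0.0, 1.0]
grip_width: 0.085
```

Call:
drive_tool([
  [0, 0, 0, 0, 0, 0, 45],
  [0, 0, 0, 0, 0, 0, 45],
  [0, 0, 0, 0, 0, 0, 40],
  [0, 0, 0, 0, 0, 0, 40],
  [0, 0, 0, 0, 0, 0, 40],
])

```text
time: 12.18
position: [0.4303, 0.026, 0.0222]
eef_rot: [-89.6, -0.2, -81.6]
contact_force: [-6.5, -0.1, 18.0]
grip_width: 0.051
```

```bash
python3 - <<'E'
from h import *
s,im=shot('wrist','w12.png'); print(s['position'],s['grip_width'],s['eef_rot'],s['contact_force'])
E
```

```text
[0.43031659 0.02600858 0.02218005] 0.05097804454861159 [-89.61942221  -0.19561092 -81.60712836] [-6.4689826  -0.07316444 17.95003986]
```

View pics/w12.png

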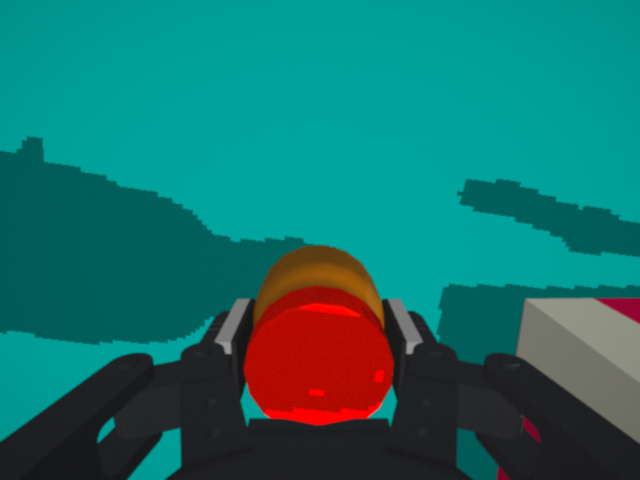

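Call:
drive_tool([
  [0, -8, 0, 0, 0, 0, 40],
  [0, -30, 0, 0, 0, 0, 40],
  [0, -65, 0, 0, 0, 0, 40],
  [0, -100, 0, 0, 0, 0, 40],
  [0, -120, 0, 0, 0, 0, 40],
])

```text
time: 12.65
position: [0.4297, 0.027, 0.1444]
eef_rot: [-89.5, -0.2, -81.5]
contact_force: [1.3, -0.4, -1.3]
grip_width: 0.0504
```

```bash
python3 - <<'E'
from h import *
s=state();print(s['position'],s['contact_force'],rel((.627,-.017,.13),8.7,s))
E
```

```text
[0.42974184 0.02703477 0.14440688] [ 1.29089624 -0.38389665 -1.28696836] (array([ 72.6,  16.3, 188.5]), array([-0.52, -0.23,  0.15]))
```

Call:
drive_tool([
  [10, 0, 28, 0, 0, 0, 40],
  [25, 0, 64, 0, 0, 0, 40],
  [40, 0, 101, 0, 0, 0, 40],
  [55, 0, 138, 0, 0, 0, 40],
  [67, 0, 172, 0, 0, 0, 40],
])

```text
time: 13.07
position: [0.6106, -0.0165, 0.1419]
eef_rot: [-89.7, -0.2, -81.7]
contact_force: [-0.5, -0.1, -0.9]
grip_width: 0.0506
```

Call:
drive_tool([
  [5, 0, 14, 0.4, 0, 0, 40],
  [5, 5, 16, 0.4, 0, 0, 40],
  [5, 10, 16, 0.4, 0, 0, 40],
])

```text
time: 13.32
position: [0.6254, -0.017, 0.1314]
eef_rot: [-89.3, -0.0, -81.6]
contact_force: [-1.2, 0.3, -1.8]
grip_width: 0.0501
```

```bash
python3 - <<'E'
from h import *
s,im=shot('wrist','w13.png');print(s['position'],s['contact_force'],s['eef_rot'],rel((.627,-.017,.027),8.7,s))
print(find(landmark_of,'sauce_jar','wrist',s),find(landmark_of,'lower_tray','wrist',s))
E
```

```text
[ 0.62542739 -0.01704069  0.13139385] [-1.20427995  0.27198522 -1.82256655] [-8.93004820e+01 -4.99422809e-02 -8.15884157e+01] (array([1.000e-01, 1.044e+02, 3.000e-01]), array([-0.7 , -0.29,  0.05]))
[(0.57, array([ 0.62611712, -0.01501869,  0.11465013]))] [(0.81, array([ 0.62509455, -0.02034359,  0.00155218]))]
```

View pics/w13.png

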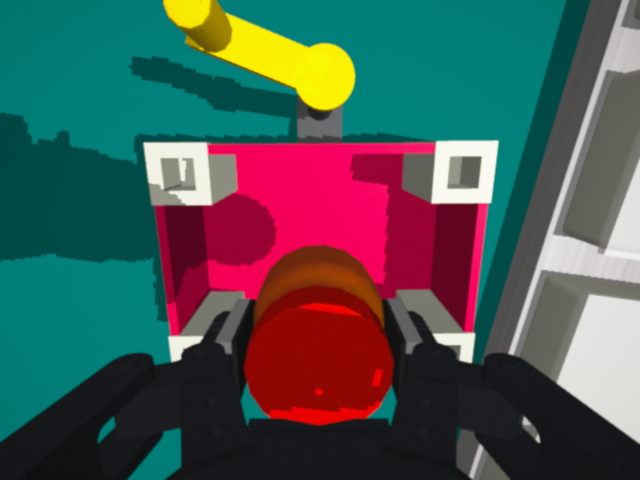

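Call:
drive_tool([
  [0, 25, 0, -0.6, 0, 0, 40],
  [0, 55, 0, -0.6, 0, 0, 40],
  [0, 80, 0, -0.6, 0, 0, 40],
  [0, 93, 0, -0.6, 0, 0, 40],
  [0, 97, 0, -0.6, 0, 0, 40],
])

```text
time: 13.88
position: [0.6243, -0.0174, 0.0324]
eef_rot: [-90.1, -0.1, -81.6]
contact_force: [0.1, -0.4, -2.6]
grip_width: 0.0508
```

Call:
drive_tool([
  [0, 2, 0, 0, 0, 0, 40],
  [0, 4, 0, 0, 0, 0, 40],
])

```text
time: 14.05
position: [0.627, -0.0172, 0.0317]
eef_rot: [-89.8, -0.1, -81.6]
contact_force: [0.4, 0.6, -1.4]
grip_width: 0.0505
```

Call:
drive_tool([
  [0, 2, 0, 0, 0, 0, 40],
  [0, 3, 0, 0, 0, 0, 40],
])

```text
time: 14.22
position: [0.6269, -0.0173, 0.0282]
eef_rot: [-89.8, -0.1, -81.6]
contact_force: [1.2, -0.6, -2.2]
grip_width: 0.0505
```

Call:
drive_tool([
  [0, 1, 0, 0, 0, 0, 40],
  [0, 2, 0, 0, 0, 0, 40],
])

```text
time: 14.38
position: [0.6269, -0.0173, 0.0273]
eef_rot: [-89.9, -0.2, -81.6]
contact_force: [-11.0, -0.6, 23.8]
grip_width: 0.0502
```

Call:
drive_tool([
  [0, -1, 0, 0, 0, 0, 50],
  [0, -1, 0, 0, 0, 0, 56],
  [0, -1, 0, 0, 0, 0, 65],
  [0, -1, 0, 0, 0, 0, 78],
  [0, -1, 0, 0, 0, 0, 78],
])

```text
time: 14.8
position: [0.6263, -0.0173, 0.0261]
eef_rot: [-89.9, -0.1, -81.6]
contact_force: [-0.0, 0.1, -0.9]
grip_width: 0.0779
```

Call:
drive_tool([
  [0, -15, 0, 0, 0, 0, 80],
  [0, -50, 0, 0, 0, 0, 80],
  [0, -90, 0, 0, 0, 0, 80],
  [0, -130, 0, 0, 0, 0, 80],
  [0, -160, 0, 0, 0, 0, 80],
])

```text
time: 15.22
position: [0.6266, -0.0165, 0.1909]
eef_rot: [-89.7, -0.1, -81.5]
contact_force: [0.5, -0.1, -0.6]
grip_width: 0.0801
```

```bash
python3 - <<'E'
from h import *
s,im=shot('wrist','w14.png');print(s['position'],s['contact_force'],s['eef_rot'])
print(find(landmark_of,'sauce_jar','wrist',s),find(landmark_of,'lower_tray','wrist',s))
s,im=shot('top','t14.png')
s,im=shot('scene','s14.png')
E
```

```text
[ 0.62656826 -0.01647617  0.19090628] [ 0.49250377 -0.10158415 -0.58360651] [-89.73784152  -0.11723291 -81.54493491]
[(0.8, array([ 0.62807206, -0.01638272,  0.00841178]))] []
```

View pics/w14.png

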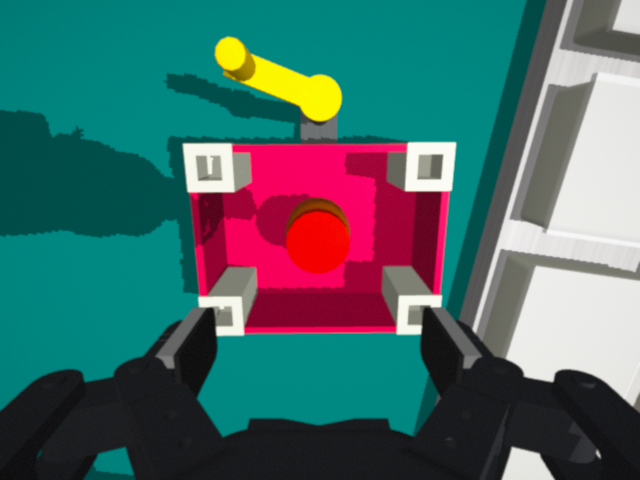

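```bash
python3 - <<'E'
from h import *
np.set_printoptions(precision=4,suppress=True)
im=cv2.imread('pics/w14.png');g=im[130:345,170:470]
cv2.imwrite('pics/w14c.png',cv2.resize(g,None,fx=2.6,fy=2.6,interpolation=cv2.INTER_CUBIC))
s=state()
def ang(v): return np.degrees(np.arctan2(v[1],v[0])).round(2)
b=np.array([ray('wrist',p,.075,s)[:2] for p in [(209.5,168),(430,167),(418.5,314),(221.5,315)]])
print(b,b.mean(0),[ang(b[i]-b[(i+1)%4]) for i in range(4)],[np.linalg.norm(b[i]-b[(i+1)%4]) for i in range(4)])
E
```

```text
[[ 0.5463  0.0261]
 [ 0.6919  0.0482]
 [ 0.7077 -0.0579]
 [ 0.5623 -0.08  ]] [ 0.627  -0.0159] [np.float64(-171.36), np.float64(98.5), np.float64(8.65), np.float64(-81.4)] [np.float64(0.1472556500821027), np.float64(0.10726809177012421), np.float64(0.14705630225860924), np.float64(0.10730177355106409)]
```

View pics/w14c.png

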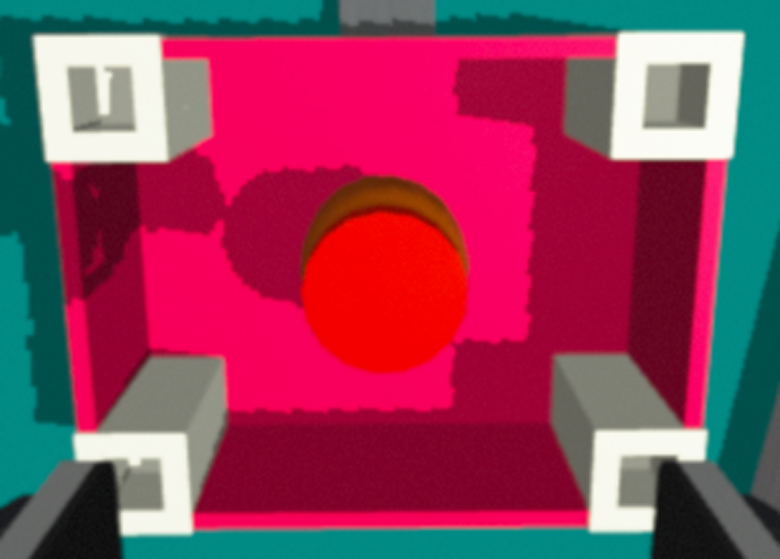

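```bash
python3 - <<'E'
from h import *
s=state();print(s['joint_pos']);print(rel((.475,.3655,.30),98.6,s));print(find(landmark_of,'pail_peak','scene'))
E
```

```text
[ 27.01164273  25.48775309 -39.32181348  85.44425133  16.52443685
  74.87936748  -5.45666895]
(array([-400.3, -114.7,  -92.9]), array([ 5.000e-02, -9.018e+01,  1.300e-01]))
[(0.58, array([ 0.43395006, -0.32819638,  0.20256364]))]
```

Call:
drive_tool([
  [-10, -38, -2, 0, -7, 0, 60],
  [-40, -64, -9, 0, -14, 0, 60],
  [-76, -80, -17, 0, -21, 0, 60],
  [-114, -95, -26, 0, -28, 0, 60],
  [-152, -105, -36, 0, -35, 0, 60],
])

```text
time: 15.93
position: [0.5671, 0.1294, 0.2911]
eef_rot: [-90.0, -0.1, -46.3]
contact_force: [0.7, 0.2, 0.5]
grip_width: 0.06
```

```bash
python3 - <<'E'
from h import *
s=state();print(s['joint_pos']);print(rel((.475,.3655,.30),98.6,s))
E
```

```text
[ 22.64450598  18.64485436 -50.45819687  83.09556392  14.42738477
  84.93977857  16.13628055]
(array([-234.3,   -9.3,   96.6]), array([  0.07, -54.87,   0.08]))
```

Call:
drive_tool([
  [-36, 0, 15, 0, -7, 0, 60],
  [-72, -3, 30, 0, -14, 0, 60],
  [-108, -5, 45, 0, -21, 0, 60],
  [-144, -7, 60, 0, -28, 0, 60],
  [-180, -9, 75, 0, -35, 0, 60],
])

```text
time: 16.35
position: [0.4975, 0.3116, 0.2984]
eef_rot: [-90.1, -0.0, -11.3]
contact_force: [1.1, 0.4, 0.2]
grip_width: 0.0599
```

```bash
python3 - <<'E'
from h import *
s=state();print(s['joint_pos']);print(rel((.467,.3655,.30),98.6,s))
E
```

```text
[  8.68797566  22.38521131 -59.65887046  81.18970217  19.30187444
  87.34020087  28.79991516]
(array([-40.4,  -1.7,  46.9]), array([  0.15, -19.85,  -0.  ]))
```

Call:
drive_tool([
  [-15, 0, 16, 0, -7, 0, 60],
  [-30, 0, 32, 0, -14, 0, 60],
  [-40, 0, 47, 0, -19.8, 0, 60],
  [-40, 0, 47, 0, -19.8, 0, 60],
  [-40, 0, 47, 0, -19.8, 0, 60],
])

```text
time: 16.77
position: [0.4681, 0.365, 0.2981]
eef_rot: [-90.1, 0.1, 8.3]
contact_force: [0.2, -0.1, 0.0]
grip_width: 0.0605
```

```bash
python3 - <<'E'
from h import *
s,im=shot('wrist','w15.png');print(s['joint_pos'],s['position'],s['eef_rot'])
for n in ['tray_handle','upper_tray']: print(n,find(landmark_of,n,'wrist',s))
E
```

```text
[  4.27431352  25.02969989 -63.53440522  80.08142884  22.3010166
  88.42767562  40.62975926] [0.46811245 0.36502646 0.29811996] [-9.01191884e+01  5.68756822e-02  8.26651541e+00]
tray_handle [(0.71, array([0.46990475, 0.36657356, 0.10372421])), (0.67, array([ 0.62753846, -0.01932364,  0.00176976]))]
upper_tray []
```

View pics/w15.png

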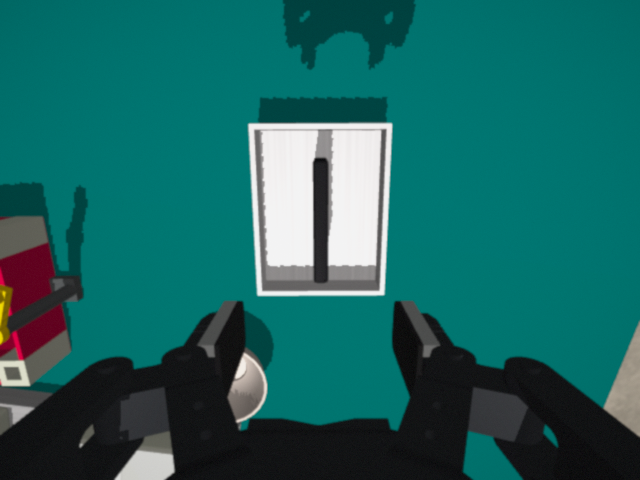

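```bash
python3 - <<'E'
from h import *
np.set_printoptions(precision=4,suppress=True)
im=cv2.imread('pics/w15.png')[110:310,235:405]
cv2.imwrite('pics/w15c.png',cv2.resize(im,None,fx=3,fy=3,interpolation=cv2.INTER_CUBIC))
s=state()
def ang(v): return np.degrees(np.arctan2(v[1],v[0])).round(2)
b=np.array([ray('wrist',p,.058,s)[:2] for p in [(249,124),(392,123.5),(384.5,295),(257.5,296)]])
print(b,b.mean(0),[ang(b[i]-b[(i+1)%4]) for i in range(4)],[np.linalg.norm(b[i]-b[(i+1)%4]) for i in range(4)])
b=np.array([ray('wrist',p,.110,s)[:2] for p in [(320.5,158),(320.7,282)]])
print(b,b.mean(0),ang(b[1]-b[0]),np.linalg.norm(b[1]-b[0]))
E
```

```text
[[0.3917 0.2835]
 [0.3719 0.4219]
 [0.5502 0.4483]
 [0.5711 0.3089]] [0.4713 0.3657] [np.float64(-81.84), np.float64(-171.57), np.float64(98.52), np.float64(8.06)] [np.float64(0.13980960752058172), np.float64(0.18030445190461525), np.float64(0.14098639819903086), np.float64(0.1811939566616395)]
[[0.4123 0.3569]
 [0.5255 0.3731]] [0.4689 0.365 ] 8.17 0.11434652692613012
```

View pics/w15c.png

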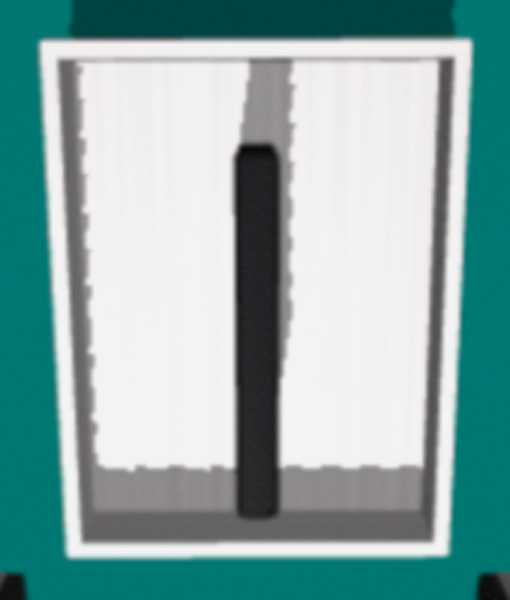

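Call:
drive_tool([
  [2, 40, 0, 0, 0, 0, 55],
  [2, 80, 0, 0, 0, 0, 50],
  [2, 120, 0, 0, 0, 0, 50],
  [2, 160, 0, 0, 0, 0, 50],
  [2, 195, 0, 0, 0, 0, 50],
])

```text
time: 17.33
position: [0.4717, 0.3625, 0.1016]
eef_rot: [-90.2, -0.0, 8.0]
contact_force: [-0.3, 0.2, -1.1]
grip_width: 0.05
```

```bash
python3 - <<'E'
from h import *
s=state();print(s['position'],s['eef_rot']);print(rel((.470,.3653,.084),98.2,s))
E
```

```text
[0.47171784 0.36250587 0.10160445] [-9.01767709e+01 -2.54649525e-02  8.01876682e+00]
(array([-1.3, 17.6,  3.1]), array([ 0.18, -0.18,  0.03]))
```

Call:
drive_tool([
  [0, 10, 1, 0, 0, 0, 50],
  [0, 19, 1, 0, 0, 0, 50],
  [0, 19, 1, 0, 0, 0, 50],
])

```text
time: 17.58
position: [0.4714, 0.3651, 0.085]
eef_rot: [-90.1, -0.0, 8.1]
contact_force: [0.0, 0.4, 0.2]
grip_width: 0.0501
```

Call:
drive_tool([
  [0, 0, 0, 0, 0, 0, 5],
  [0, 0, 0, 0, 0, 0, 5],
  [0, 0, 0, 0, 0, 0, 5],
  [0, 0, 0, 0, 0, 0, 5],
  [0, 0, 0, 0, 0, 0, 5],
])

```text
time: 18.0
position: [0.4718, 0.3668, 0.0871]
eef_rot: [-90.0, -0.2, 8.2]
contact_force: [0.8, 1.4, 7.0]
grip_width: 0.0129
```

```bash
python3 - <<'E'
from h import *
s,im=shot('wrist','w16.png');print(s['position'],s['eef_rot'],s['contact_force'],s['grip_width'])
E
```

```text
[0.47181939 0.36680931 0.08708681] [-89.99043772  -0.23010506   8.23639922] [0.81316705 1.42732369 6.95873925] 0.012899407802076811
```

View pics/w16.png

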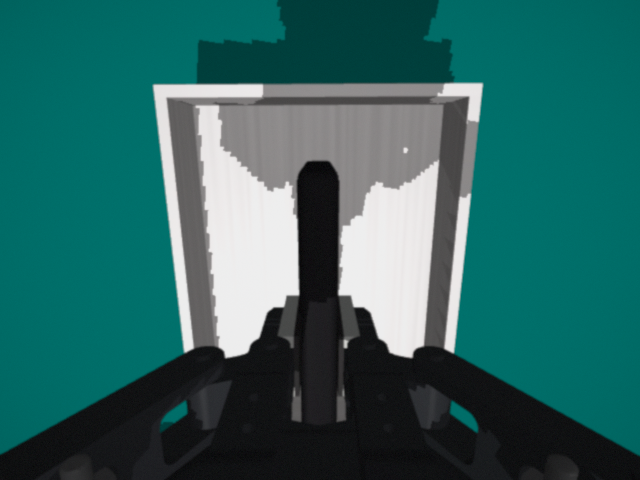

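Call:
drive_tool([
  [0, -8, 0, 0, 0, 0, 5],
  [0, -25, 0, 0, 0, 0, 5],
  [0, -50, 0, 0, 0, 0, 5],
  [0, -80, 0, 0, 0, 0, 5],
  [0, -110, 0, 0, 0, 0, 5],
])

```text
time: 18.47
position: [0.4702, 0.3648, 0.196]
eef_rot: [-90.2, 0.1, 8.2]
contact_force: [0.5, 0.8, -5.4]
grip_width: 0.0128
```

Call:
drive_tool([
  [0, -25, 0, 0, 0, 0, 5],
  [0, -50, 0, 0, 0, 0, 5],
  [0, -75, 0, 0, 0, 0, 5],
  [0, -90, 0, 0, 0, 0, 5],
  [0, -90, 0, 0, 0, 0, 5],
])

```text
time: 18.88
position: [0.471, 0.3665, 0.2886]
eef_rot: [-90.0, -0.3, 8.2]
contact_force: [1.0, 1.2, -5.4]
grip_width: 0.0128
```

```bash
python3 - <<'E'
from h import *
s,im=shot('wrist','w17.png');print(s['joint_pos'],s['position'],s['eef_rot'],s['contact_force'],s['wrist_torque'])
print(rel((.627,-.0162,.29),98.6,s))
shot('scene','s17.png')
E
```

```text
[  4.17780567  25.4073466  -63.2974954   80.83170363  22.76647534
  87.18683074  40.39701337] [0.47104401 0.36653877 0.28855046] [-90.01482991  -0.25363406   8.22192287] [ 0.96446965  1.2147898  -5.41637519] [ 0.06362736 -0.10396097  0.01221347]
(array([  99.6,   -0.9, -401.1]), array([ 0.02, -0.38,  0.25]))
```

View pics/w17.png

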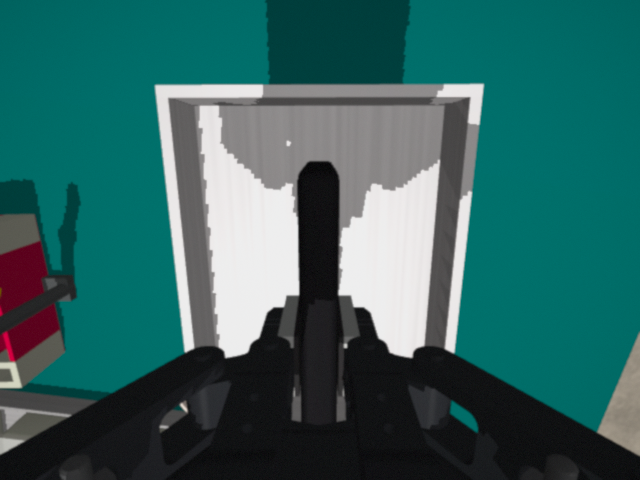

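View pics/s17.png

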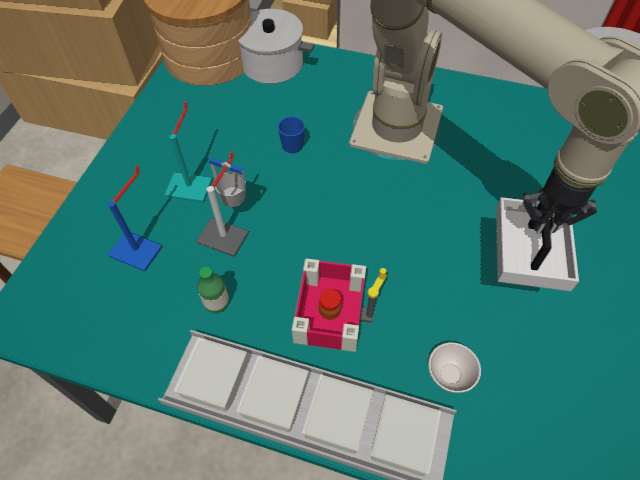

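```bash
python3 - <<'E'
from h import *
np.set_printoptions(precision=4,suppress=True)
s=dict(state());s['position']=np.zeros(3);s['eef_rot']=[-90,0,0]
# tool frame with x=world x, z=world y
a=ray('wrist',(155.5,86),-.029,s);b=ray('wrist',(483.5,84.5),-.029,s);print(a,b,(a+b)/2+[.09,0,0],np.linalg.norm(a-b))
E
```

```text
[-0.093  -0.0693 -0.029 ] [-0.0935  0.0708 -0.029 ] [-0.0033  0.0008 -0.029 ] 0.1401227780850676
```

Call:
drive_tool([
  [4, 0, -15, 0, 0, 0, 5],
  [12, 0, -45, 0, 0, 0, 5],
  [21, 0, -82, 0, 0, 0, 5],
  [31, 0, -120, 0, 0, 0, 5],
  [41, 0, -158, 0, 0, 0, 5],
])

```text
time: 19.4
position: [0.5336, 0.2131, 0.2836]
eef_rot: [-90.2, 0.1, 8.3]
contact_force: [1.0, 0.1, -5.1]
grip_width: 0.0125
```

Call:
drive_tool([
  [10, 0, -38, 0, 0, 0, 5],
  [19, 0, -74, 0, 0, 0, 5],
  [28, 0, -110, 0, 0, 0, 5],
  [37, 0, -146, 0, 0, 0, 5],
  [45, 0, -175, 0, 0, 0, 5],
])

```text
time: 19.82
position: [0.6035, 0.0445, 0.2836]
eef_rot: [-90.2, 0.1, 8.1]
contact_force: [1.6, -0.1, -4.5]
grip_width: 0.0127
```

```bash
python3 - <<'E'
from h import *
s=state();print(s['joint_pos'],s['position'],s['eef_rot'])
print(rel((.6297,-.0158,.26),98.6,s))
E
```

```text
[ 34.68907544  25.54695781 -59.41940172  79.79221981  21.95661386
  86.94859217  74.69735822] [0.60351725 0.04445428 0.28364547] [-90.16435634   0.12172652   8.07699037]
(array([ 17.5,  23.8, -63.3]), array([ 0.16, -0.52, -0.12]))
```

Call:
drive_tool([
  [8, 0, -28, 0, -0.5, 0, 5],
  [15, 5, -52, 0, -0.5, 0, 5],
  [17, 15, -63, 0, -0.5, 0, 5],
  [17, 25, -63, 0, -0.5, 0, 5],
  [17, 25, -63, 0, -0.5, 0, 5],
])

```text
time: 20.23
position: [0.6278, -0.0121, 0.2569]
eef_rot: [-90.0, 0.3, 8.7]
contact_force: [-0.5, 0.7, -6.5]
grip_width: 0.0128
```

```bash
python3 - <<'E'
from h import *
s,im=shot('wrist','w18.png');print(s['position'],s['eef_rot'],s['contact_force'])
print(rel((.6297,-.0158,.19),98.6,s))
shot('scene','s18.png');print(find(landmark_of,'upper_tray','scene'));print(find(landmark_of,'lower_tray','scene'))
a=cv2.imread('pics/s18.png')[200:370,250:430];cv2.imwrite('pics/s18c.png',cv2.resize(a,None,fx=3.5,fy=3.5))
E
```

```text
[ 0.62776629 -0.01207398  0.25685534] [-90.02430219   0.27145578   8.67443212] [-0.48162899  0.69400253 -6.48930593]
(array([ 1.7, 66.8, -3.9]), array([ 0.02,  0.07, -0.27]))
[(0.59, array([ 0.62758511, -0.01414113,  0.16743448]))]
[(0.94, array([ 0.63136964, -0.0169167 , -0.00414985]))]
```

View pics/w18.png

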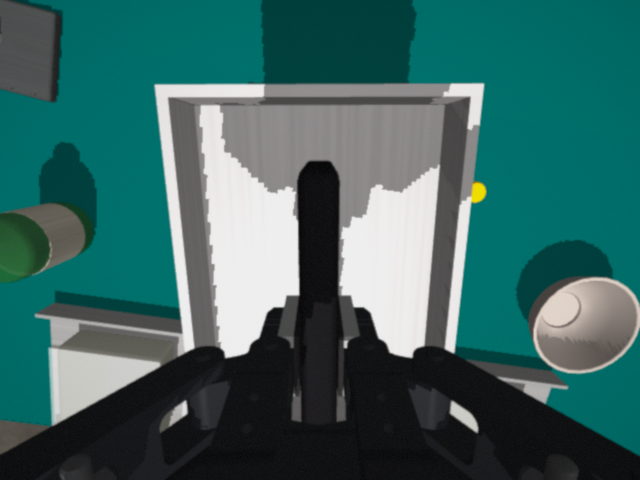

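View pics/s18c.png

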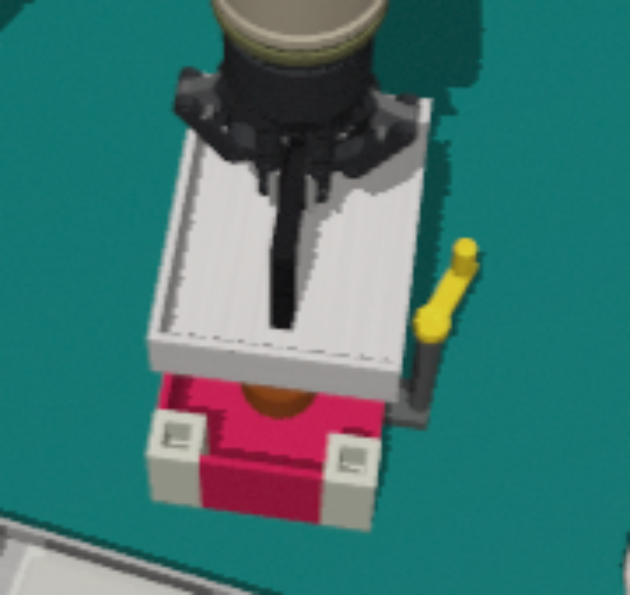

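Call:
drive_tool([
  [2, 20, -4, 0, 0, -0.2, 5],
  [2, 40, -4, 0, 0, -0.2, 5],
  [2, 58, -4, 0, 0, -0.2, 5],
  [2, 67, -4, 0, 0, -0.2, 5],
  [2, 67, -4, 0, 0, -0.2, 5],
])

```text
time: 20.85
position: [0.6311, -0.0147, 0.1925]
eef_rot: [-90.1, -0.1, 8.8]
contact_force: [-0.0, -0.1, -4.9]
grip_width: 0.013
```

```bash
python3 - <<'E'
from h import *
s,im=shot('wrist','w19.png');print(s['position'],s['eef_rot'],s['contact_force'])
print(rel((.6297,-.0158,.16),98.6,s))
shot('scene','s19.png')
a=cv2.imread('pics/s19.png')[215:365,260:420];cv2.imwrite('pics/s19c.png',cv2.resize(a,None,fx=4,fy=4,interpolation=cv2.INTER_CUBIC))
E
```

```text
[ 0.63108118 -0.01474067  0.19252792] [-90.08510577  -0.11595631   8.78016862] [-0.00548969 -0.0627365  -4.91721834]
(array([-1.6, 32.5, -0.8]), array([0.08, 0.18, 0.12]))
```

View pics/s19c.png

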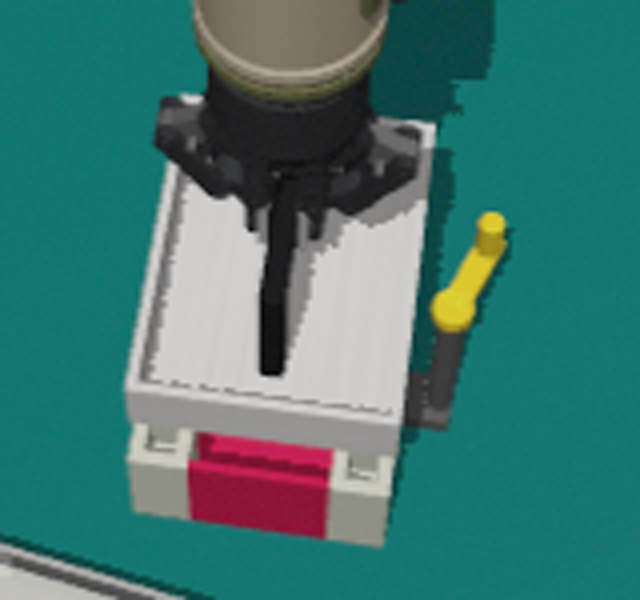

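```bash
cat > ov.py <<'E'
from h import *
def box(im,c,cx,cy,yaw,z0,z1,hx,hy,col,off,sc):
    t=np.radians(yaw);pts=[]
    for z in (z0,z1):
        for sx,sy in [(1,1),(1,-1),(-1,-1),(-1,1)]:
            X=[cx+sx*hx*np.cos(t)-sy*hy*np.sin(t),cy+sx*hx*np.sin(t)+sy*hy*np.cos(t),z];pts.append((proj(c,X)+.5-off)*sc-.5)
    pts=np.round(np.array(pts)).astype(int)
    for k in (0,4): cv2.polylines(im,[pts[k:k+4]],True,col,1)
    for k in range(4): cv2.line(im,tuple(map(int,pts[k])),tuple(map(int,pts[k+4])),col,1)
E
python3 - <<'E'
from ov import *
s=state();p=s['position'];yaw=s['eef_rot'][2]
a=cv2.imread('pics/s19.png')[215:365,260:420];a=cv2.resize(a,None,fx=4.5,fy=4,interpolation=cv2.INTER_CUBIC) if 0 else cv2.resize(a,None,fx=4,fy=4,interpolation=cv2.INTER_CUBIC)
off=np.array([260,215])
box(a,'scene',.627,-.0162,8.6,0,.075,.091,.071,(255,0,0),off,4)
t=np.radians(yaw);cx,cy=p[0]-.0027*np.cos(t),p[1]-.0027*np.sin(t);z=p[2]-.087
print(cx,cy,z)
box(a,'scene',cx,cy,yaw,z+.018,z+.058,.09,.07,(0,180,0),off,4)
cv2.imwrite('pics/s19o.png',a)
E
```

```text
0.6296744725927624 -0.014997385385015901 0.10814360229567666
```

View pics/s19o.png

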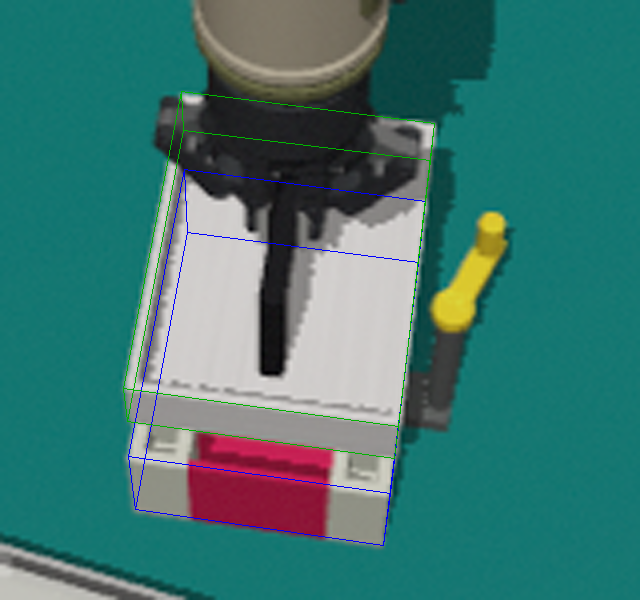

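Call:
drive_tool([
  [-2, 8, -1, 0, 0, 0, 5],
  [-2, 16, -1, 0, 0, 0, 5],
  [-2, 24, -1, 0, 0, 0, 5],
  [-2, 27, -1, 0, 0, 0, 5],
  [-2, 27, -1, 0, 0, 0, 5],
])

```text
time: 21.37
position: [0.6298, -0.0167, 0.1659]
eef_rot: [-90.1, -0.2, 8.7]
contact_force: [-0.1, 0.5, -5.2]
grip_width: 0.0129
```

```bash
python3 - <<'E'
from h import *
s=state();print(s['position'],s['eef_rot'],s['contact_force'])
print(rel((.6292,-.0158,.144),98.6,s))
E
```

```text
[ 0.62982918 -0.0166782   0.16588843] [-90.0868336   -0.16867038   8.71751103] [-0.07201558  0.5235172  -5.16404185]
(array([-0.6, 21.9,  1. ]), array([0.09, 0.12, 0.17]))
```

Call:
drive_tool([
  [-0.5, 3, 0.5, 0, 0, 0, 5],
  [-0.5, 6, 0.5, 0, 0, 0, 5],
  [-0.5, 9, 0.5, 0, 0, 0, 5],
  [-0.5, 11, 0.5, 0, 0, 0, 5],
])

```text
time: 21.7
position: [0.6299, -0.0161, 0.1558]
eef_rot: [-90.1, -0.3, 8.7]
contact_force: [0.5, 0.4, -5.8]
grip_width: 0.0126
```

Call:
drive_tool([
  [0, 2, 0, 0, 0, 0, 5],
  [0, 4, 0, 0, 0, 0, 5],
  [0, 5, 0, 0, 0, 0, 5],
])

```text
time: 21.95
position: [0.6299, -0.0161, 0.1508]
eef_rot: [-90.1, -0.3, 8.7]
contact_force: [-0.1, -0.1, -5.1]
grip_width: 0.0128
```

Call:
drive_tool([
  [0, 2, 0, 0, 0, 0, 5],
  [0, 4, 0, 0, 0, 0, 5],
  [0, 5, 0, 0, 0, 0, 5],
])

```text
time: 22.2
position: [0.6298, -0.0162, 0.1458]
eef_rot: [-90.1, -0.3, 8.7]
contact_force: [-0.2, 0.4, -5.4]
grip_width: 0.0127
```

Call:
drive_tool([
  [0, 1, 0, 0, 0, 0, 5],
  [0, 2, 0, 0, 0, 0, 5],
])

```text
time: 22.37
position: [0.63, -0.0159, 0.1442]
eef_rot: [-90.1, -0.3, 8.7]
contact_force: [-3.4, -1.4, 7.6]
grip_width: 0.0124
```

Call:
drive_tool([
  [0, 0, 0, 0, 0, 0, 14],
  [0, 0, 0, 0, 0, 0, 20],
  [0, 0, 0, 0, 0, 0, 35],
  [0, 0, 0, 0, 0, 0, 50],
  [0, 0, 0, 0, 0, 0, 50],
])

```text
time: 22.78
position: [0.6302, -0.0161, 0.1445]
eef_rot: [-90.1, -0.3, 8.7]
contact_force: [0.2, 0.8, -0.2]
grip_width: 0.0497
```

Call:
drive_tool([
  [0, -15, 0, 0, 0, 0, 50],
  [0, -50, 0, 0, 0, 0, 50],
  [0, -90, 0, 0, 0, 0, 50],
  [0, -125, 0, 0, 0, 0, 40],
  [0, -140, 0, 0, 0, 0, 20],
])

```text
time: 23.2
position: [0.6303, -0.015, 0.2907]
eef_rot: [-90.1, -0.6, 8.7]
contact_force: [0.9, -0.0, -0.3]
grip_width: 0.0293
```

```bash
python3 - <<'E'
from ov import *
s,im=shot('wrist','w20.png');print(s['joint_pos'],s['position'],s['eef_rot'],s['contact_force'])
for n in ['upper_tray','latch_peg','tray_handle']: print(n,find(landmark_of,n,'wrist',s))
shot('scene','s20.png')
for n in ['upper_tray','latch_peg','tray_handle','pail_peak']: print(n,find(landmark_of,n,'scene',s))
a=cv2.imread('pics/s20.png')[215:365,260:420];a=cv2.resize(a,None,fx=4,fy=4,interpolation=cv2.INTER_CUBIC)
off=np.array([260,215])
box(a,'scene',.627,-.0162,8.6,0,.075,.091,.071,(255,0,0),off,4)
box(a,'scene',.627,-.0162,8.6,.075,.115,.09,.07,(0,180,0),off,4)
cv2.imwrite('pics/s20o.png',a)
E
```

```text
[ 37.37677895  27.9532403  -58.04023558  75.74922517  23.67206899
  88.0719167   80.77680802] [ 0.63031087 -0.01499442  0.29073415] [-90.13067945  -0.63707722   8.74621334] [ 0.86869166 -0.0335116  -0.31227362]
upper_tray [(0.9, array([ 0.62783155, -0.01705524,  0.05372493])), (0.54, array([0.57485684, 0.08339624, 0.1557663 ]))]
latch_peg [(0.87, array([0.57565923, 0.08038476, 0.15639401])), (0.31, array([ 0.6282733 , -0.01799022,  0.05767196]))]
tray_handle [(0.79, array([ 0.6278156 , -0.01875458,  0.15822039]))]
upper_tray [(0.67, array([ 0.62709878, -0.01804064,  0.05461703]))]
latch_peg [(0.81, array([0.574306  , 0.08690382, 0.15341401]))]
tray_handle [(0.81, array([ 0.62563597, -0.01593653,  0.15859834]))]
pail_peak [(0.66, array([ 0.43163164, -0.33106162,  0.20031302])), (0.34, array([6.95556678e-01, 2.79172243e-01, 5.33575483e-04]))]
```

View pics/w20.png

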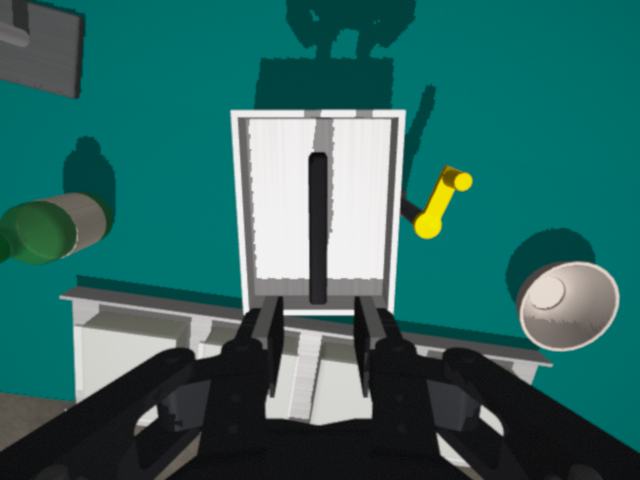

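View pics/s20o.png

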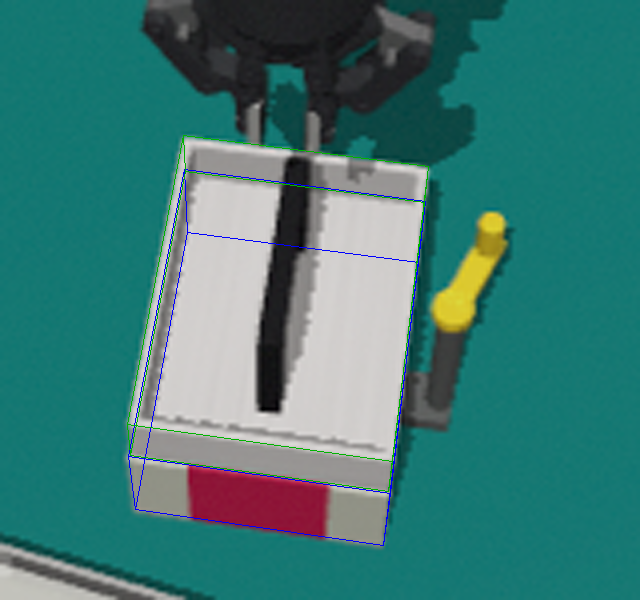

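```bash
python3 - <<'E'
from h import *
s=state()
print(rel((.592,.127,.29),98.6,s),rel((.592,.127,.134),98.6,s))
E
```

```text
(array([-14.7,  -7.1, 147. ]), array([0.08, 0.13, 0.18])) (array([-15.2, 148.9, 147.2]), array([0.08, 0.13, 0.18]))
```

Call:
drive_tool([
  [-4, 0, 38, 0, 0, 0, 0],
  [-8, 0, 76, 0, 0, 0, 0],
  [-12, 0, 113, 0, 0, 0, 0],
  [-15, 0, 147, 0, 0, 0, 0],
  [-15, 20, 147, 0, 0, 0, 0],
])

```text
time: 24.07
position: [0.5901, 0.1365, 0.2671]
eef_rot: [-89.9, -0.5, 9.3]
contact_force: [-0.3, 1.2, -0.2]
grip_width: 0.0001
```

Call:
drive_tool([
  [0, 35, 0, 0, 0, 0, 0],
  [0, 70, 0, 0, 0, 0, 0],
  [0, 105, 0, 0, 0, 0, 0],
  [0, 120, 0, 0, 0, 0, 0],
  [0, 120, 0, 0, 0, 0, 0],
])

```text
time: 24.48
position: [0.5909, 0.126, 0.1401]
eef_rot: [-90.1, 0.1, 8.7]
contact_force: [0.6, 0.4, -0.1]
grip_width: 0.0001
```

```bash
python3 - <<'E'
from h import *
s,im=shot('wrist','w21.png');print(s['joint_pos'],s['position'],s['eef_rot'],s['contact_force'],s['grip_width'])
print(find(landmark_of,'latch_peg','wrist',s))
E
```

```text
[ 26.46206174  31.49482815 -57.15864958  91.15135585  27.45732476
  72.64032989  63.44243193] [0.59090035 0.12600115 0.14008894] [-9.01044057e+01  8.37179140e-02  8.72231162e+00] [ 0.61098613  0.38951691 -0.05903692] 0.00010981773103159368
[(0.57, array([0.57723738, 0.08139246, 0.15487819]))]
```

View pics/w21.png

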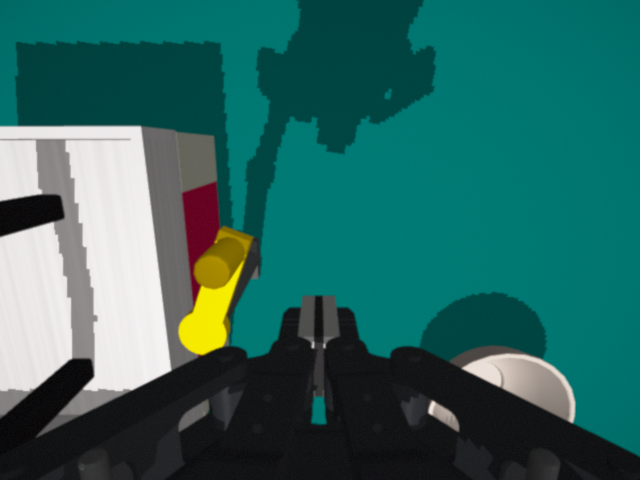

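```bash
python3 - <<'E'
from h import *
s=state()
for a in range(120,256,10):
    t=np.radians(a);print(a,rel((.613+.042*np.cos(t),.0758+.042*np.sin(t),.136),98.7,s)[0])
E
```

```text
120 [ -3.5   8.8 -14.8]
130 [-10.    8.8 -18. ]
140 [-16.    8.8 -22.3]
150 [-21.    8.8 -27.6]
160 [-25.1   8.7 -33.7]
170 [-28.    8.7 -40.4]
180 [-29.8   8.7 -47.5]
190 [-30.2   8.7 -54.8]
200 [-29.4   8.8 -62.1]
210 [-27.4   8.8 -69.1]
220 [-24.1   8.8 -75.7]
230 [-19.8   8.8 -81.6]
240 [-14.5   8.9 -86.7]
250 [ -8.4   8.9 -90.7]
```

Call:
drive_tool([
  [-3, 5, -10, 0, 0, 0, 0],
  [-10, 5, -18, 0, 0, 0, 0],
  [-16, 5, -22, 0, 0, 0, 0],
  [-21, 5, -28, 0, 0, 0, 0],
  [-25, 5, -34, 0, 0, 0, 0],
])

```text
time: 25.0
position: [0.5734, 0.0894, 0.1399]
eef_rot: [-90.1, -0.4, 8.7]
contact_force: [0.9, 1.6, -0.1]
grip_width: 0.0001
```

```bash
python3 - <<'E'
from h import *
s,im=shot('wrist','w22.png');s=state();print(s['position'],s['eef_rot'],s['contact_force'])
for a in range(150,256,10):
    t=np.radians(a);print(a,rel((.613+.042*np.cos(t),.0758+.042*np.sin(t),.136),98.7,s)[0])
E
```

```text
[0.5730967  0.08769823 0.13946255] [-90.1583719   -0.31154696   8.65246934] [-0.06751253  0.68763214  1.18391679]
150 [4.8 3.5 8.5]
160 [0.8 3.5 2.4]
170 [-2.2  3.5 -4.3]
180 [ -3.9   3.5 -11.4]
190 [ -4.3   3.5 -18.7]
200 [ -3.5   3.5 -26. ]
210 [ -1.5   3.5 -33. ]
220 [  1.8   3.6 -39.6]
230 [  6.1   3.6 -45.5]
240 [ 11.4   3.7 -50.6]
250 [ 17.5   3.7 -54.6]
```

View pics/w22.png

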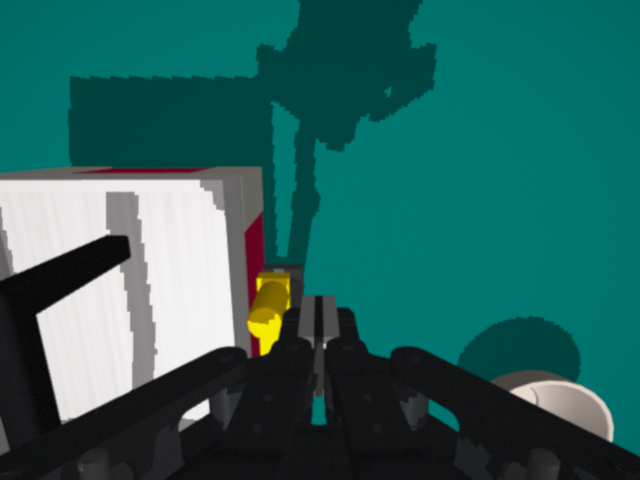

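Contact is made and the peg is moving. I'll continue the arc.

Call:
drive_tool([
  [-2, 2, -5, 0, 0, 0, 0],
  [-4, 2, -11, 0, 0, 0, 0],
  [-4, 2, -19, 0, 0, 0, 0],
  [-3.5, 2, -26, 0, 0, 0, 0],
  [-1.5, 2, -33, 0, 0, 0, 0],
])

```text
time: 25.47
position: [0.5769, 0.056, 0.1367]
eef_rot: [-90.1, -0.2, 8.7]
contact_force: [-0.8, 1.7, -0.3]
grip_width: -0.0001
```

```bash
python3 - <<'E'
from h import *
s,im=shot('wrist','w23.png');s=state();print(s['position'],s['eef_rot'],s['contact_force'])
for a in range(200,266,10):
    t=np.radians(a);print(a,rel((.613+.042*np.cos(t),.0758+.042*np.sin(t),.136),98.7,s)[0])
E
```

```text
[0.57755014 0.05401652 0.13650254] [-90.14775992  -0.23253655   8.59925553] [ 0.33736825 -0.51517175 -0.03529903]
200 [-2.9  0.5  7.9]
210 [-0.8  0.5  0.9]
220 [ 2.5  0.5 -5.6]
230 [  6.8   0.6 -11.5]
240 [ 12.1   0.6 -16.6]
250 [ 18.2   0.6 -20.6]
260 [ 24.9   0.7 -23.6]
```

View pics/w23.png

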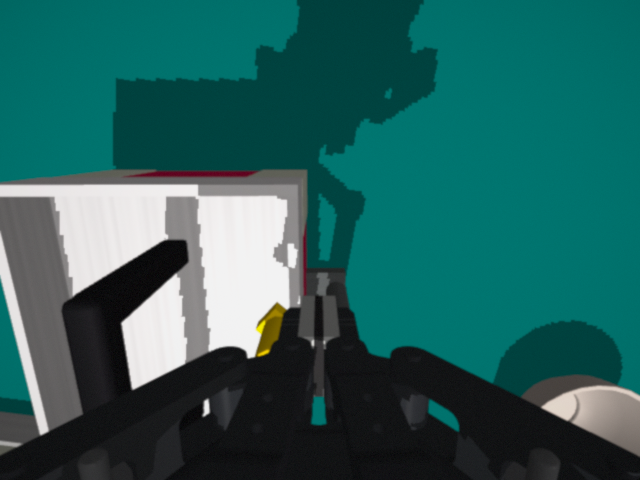

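Call:
drive_tool([
  [2.5, 0, -6, 0, 0, 0, 0],
  [7, 0, -12, 0, 0, 0, 0],
  [12, 0, -17, 0, 0, 0, 0],
  [16, 0, -20, 0, 0, 0, 0],
  [16, 0, -20, 0, 0, 0, 0],
])

```text
time: 25.93
position: [0.5966, 0.0383, 0.1367]
eef_rot: [-90.1, -0.3, 8.6]
contact_force: [-0.4, 0.4, -0.2]
grip_width: 0.0002
```

```bash
python3 - <<'E'
from h import *
s,im=shot('wrist','w24.png');s=state();print(s['position'],s['eef_rot'],s['contact_force'])
s,im=shot('scene','s24.png');print(find(landmark_of,'latch_peg','scene'))
a=cv2.imread('pics/s24.png')[215:365,260:420];a=cv2.resize(a,None,fx=4,fy=4,interpolation=cv2.INTER_CUBIC);cv2.imwrite('pics/s24c.png',a)
for a in range(240,286,10):
    t=np.radians(a);print(a,rel((.613+.042*np.cos(t),.0758+.042*np.sin(t),.136),98.7,s)[0])
E
```

```text
[0.59618498 0.0388614  0.13669272] [-90.10244853  -0.26464465   8.6800409 ] [-0.49304259 -0.08363824  1.12024573]
[(0.55, array([0.61433263, 0.03650256, 0.15137154]))]
240 [-4.1  0.7  1.2]
250 [ 2.   0.7 -2.9]
260 [ 8.7  0.7 -5.8]
270 [15.9  0.8 -7.5]
280 [23.2  0.8 -8. ]
```

View pics/s24c.png

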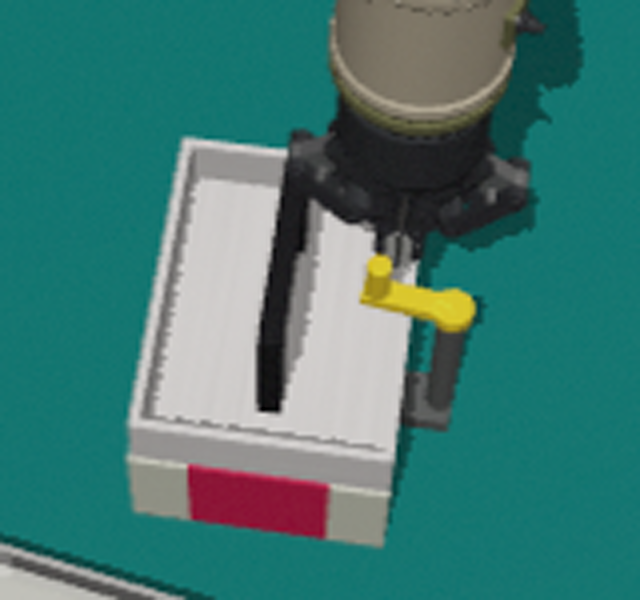

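Call:
drive_tool([
  [3, 0, 0, 0, 0, 0, 0],
  [5, 0, 0, 0, 0, 0, 0],
  [6, 0, 0, 0, 0, 0, 0],
])

```text
time: 26.33
position: [0.6017, 0.0403, 0.1369]
eef_rot: [-90.1, -0.3, 8.7]
contact_force: [-0.6, -0.7, 0.0]
grip_width: 0.0
```

Call:
drive_tool([
  [2, 0, 0, 0, 0, 0, 0],
  [3, 0, 0, 0, 0, 0, 0],
  [3, 0, 0, 0, 0, 0, 0],
])

```text
time: 26.58
position: [0.6031, 0.0411, 0.1366]
eef_rot: [-90.1, -0.0, 8.8]
contact_force: [-9.9, -1.0, 3.6]
grip_width: -0.0003
```

```bash
python3 - <<'E'
from h import *
s,im=shot('scene','s25.png');s=state();print(s['position'],s['contact_force']);print(find(landmark_of,'latch_peg','scene'))
a=cv2.imread('pics/s25.png')[215:365,260:420];a=cv2.resize(a,None,fx=4,fy=4,interpolation=cv2.INTER_CUBIC);cv2.imwrite('pics/s25c.png',a)
E
```

```text
[0.60306616 0.04104532 0.13659657] [-8.48831417  0.13156183  3.80336265]
[(0.82, array([0.62585429, 0.036495  , 0.15240663]))]
```

View pics/s25c.png

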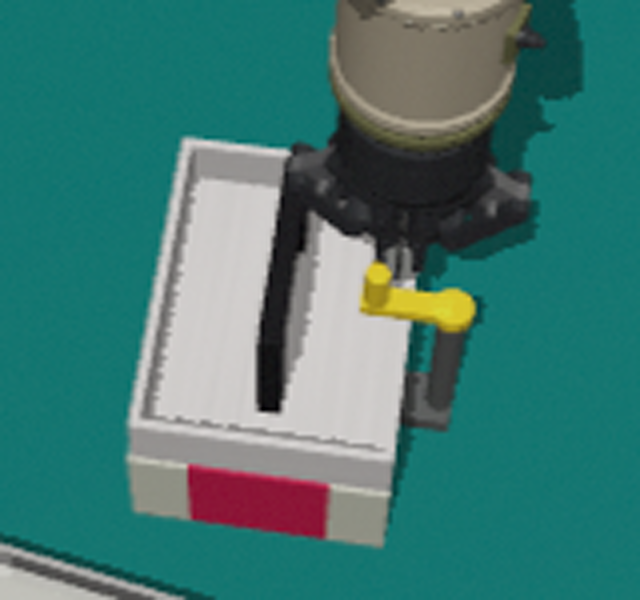

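The latch is at its stop (about 9 N at the finger). I'll back off and rise.

Call:
drive_tool([
  [-5, 0, 0, 0, 0, 0, 0],
  [-10, 0, 0, 0, 0, 0, 0],
  [-12, -30, 0, 0, 0, 0, 0],
  [-12, -70, 0, 0, 0, 0, 0],
  [-12, -110, 0, 0, 0, 0, 0],
])

```text
time: 27.1
position: [0.5914, 0.0388, 0.2478]
eef_rot: [-90.1, -0.2, 8.7]
contact_force: [1.2, 0.2, 1.0]
grip_width: 0.0001
```

Call:
drive_tool([
  [-30, -20, 0, 0, 0, 0, 0],
  [-70, -50, 0, 0, 0, 0, 0],
  [-100, -60, 0, 0, 0, 0, 0],
  [-100, -60, 0, 0, 0, 0, 0],
])

```text
time: 27.43
position: [0.4908, 0.023, 0.3102]
eef_rot: [-90.6, -0.5, 8.5]
contact_force: [0.1, 0.6, 0.5]
grip_width: 0.0002
```

```bash
python3 - <<'E'
from ov import *
s,im=shot('wrist','w26.png');print(s['position'],s['contact_force'])
s,im=shot('scene','s26.png')
for n in ['latch_peg','upper_tray','pail_peak','pail','bowl','soy_bottle','tray_handle','hook_seat']: print(n,[(round(a,2),b.round(4)) for a,b in find(landmark_of,n,'scene')][:2])
a=cv2.imread('pics/s26.png')
b=cv2.resize(a[205:365,260:420],None,fx=3.5,fy=3.5,interpolation=cv2.INTER_CUBIC);off=np.array([260,205])
box(b,'scene',.627,-.0162,8.6,.075,.115,.09,.07,(0,180,0),off,3.5)
c=cv2.resize(a[140:250,170:260],None,fx=2.5,fy=2.5,interpolation=cv2.INTER_CUBIC)
o=np.zeros((560,800,3),np.uint8);o[:,:560]=b;o[:275,560:785]=c;cv2.imwrite('pics/s26c.png',o)
shot('top','t26.png');print([(round(a,2),b.round(4)) for a,b in find(landmark_of,'latch_peg','top')])
E
```

```text
[0.49076381 0.0230169  0.31020341] [0.06998777 0.60723253 0.50367858]
latch_peg [(0.56, array([0.6209, 0.0365, 0.1568]))]
upper_tray [(0.96, array([ 0.6268, -0.0165,  0.0511]))]
pail_peak [(0.74, array([ 0.4322, -0.33  ,  0.198 ]))]
pail [(0.87, array([ 0.4315, -0.3351,  0.0717]))]
bowl [(0.6, array([ 6.983e-01,  2.816e-01, -6.000e-04]))]
soy_bottle [(0.7, array([ 0.6883, -0.2827, -0.004 ]))]
tray_handle [(0.58, array([ 0.625 , -0.0148,  0.1591]))]
hook_seat [(0.88, array([ 0.4389, -0.3326,  0.1971])), (0.85, array([ 0.3132, -0.5007,  0.1953]))]
[(0.58, array([ 0.4367, -0.3254,  0.1966])), (0.35, array([0.699 , 0.2808, 0.0015]))]
```

View pics/s26c.png

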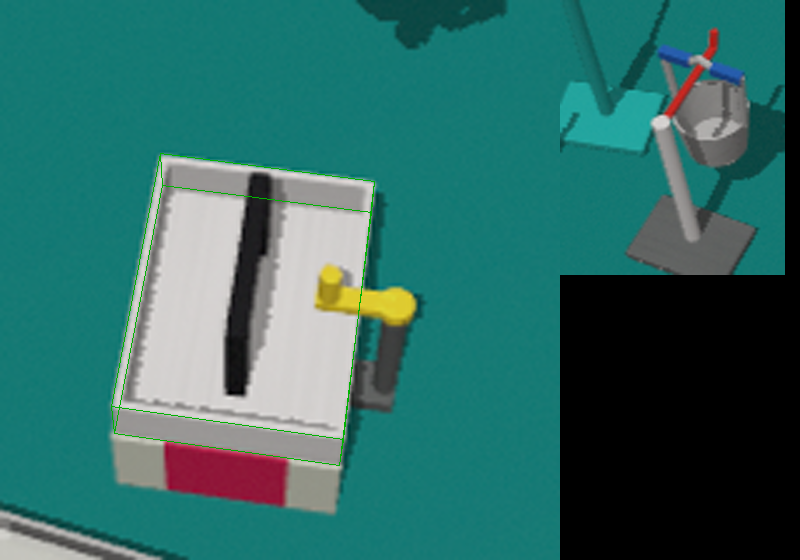

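View pics/w26.png

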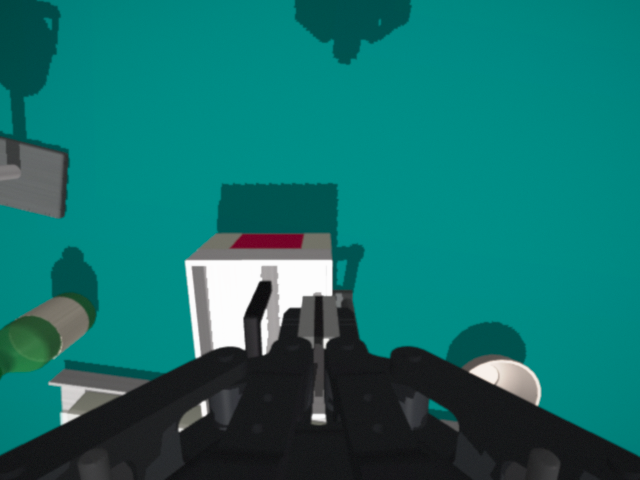

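```bash
python3 -c "
from station import *
print(state()['contact_force']);print(close_job())"
```

```text
[0.41448899 0.31929898 0.70657184]
the job is handed in; nothing more can be done
None
```

I did all four steps in order and handed the job in after about 28 s of the 72 s allowed. The hand-in reports no verdict, so what follows is from my own checks.

- **Pail:** it hangs by the middle of its handle on the red prong of the grey-based hook, not the blue or turquoise ones. In the last pictures its peak was about 6 mm from the hook point along the prong and under 2 mm to the side.
- **Jar:** I set it down gently on the floor of the lower tray and let go. It was upright and near the middle in the wrist picture, but the aluminium tray has hidden it since.
- **Aluminium tray:** it went down without jamming and made contact at the expected seated height. The seated outline I drew over the scene picture matches its edges. The network put its origin slightly low, at 51 to 55 mm instead of 57 mm.
- **Latch:** I pushed it until it met its stop, at about 9 N. Its peg was last seen within about 3 mm of the fully closed position.
- **Bystanders:** the network put the bowl and green bottle within about 4 mm of where they started, and both still stood upright.
- **Robot:** it was clear of everything at hand-in, with contact force below 1 N.

**Disagreements:** the network put the pail's peak only about 2 to 7 mm above the prong, where about 10 mm is expected. From the tool height at release I get about 8.5 mm, and the pictures show it hanging properly. In the last top picture the network did not find the latch peg, only false hits elsewhere, so the latch check rests on the scene camera and the force at the stop.

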